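# Grease pot into the stack-nest tote

## Robot

A 7-joint arm with a two-finger parallel gripper is mounted at the origin on the work surface; the furniture and walls round the work are solid. World frame = base frame: x ahead of the robot, y to its left, z up, the work surface at z = 0. Lengths are in m, angles in rad, forces in N, time in s.
With the tool pointing down it reaches from about 0.375 to 0.925 m from the base axis. Payload 3.1 kg.
Tool frame: the origin (TCP) lies on the centre line of the jaws, within the pads' length; the fingertips stand manip.tips_ahead ahead of it and the grasp point (between the pads) lies 6 mm ahead of it (manip.tips_ahead is the distance from the TCP to the fingertips, in m); y points along the fingers, x is the direction in which the jaws open and shut, and the axes are right-handed (so a half turn about y gives the same grasp; the last joint's range is limited). The gripper opens to 85 mm and grips with 20 to 120 N. Pads are 22 mm wide; open, the fingers measure 114 mm over their backs; the gripper's body (76 mm by 85 mm) begins 54 mm behind the grasp point. The pads swing forward as they close: fully open they stand 13 mm farther back than shut.
Start: joints at [-1.203, 0.383, 0.044, 1.598, -0.018, 1.161, -0.05], TCP at [0.292, 0.581, 0.256] pointing down, gripper open.
Joint ranges: [-2.61, 2.61], [-0.41, 2.15], [-1.48, 1.57], [0, 2.5], [-1.57, 4.71], [0.05, 1.97], [-2.85, 2.85]. Speed limits (rad/s): [2.79, 2.79, 3.14, 3.14, 3.14, 3.14, 3.14].

## Interface

Orientations are given as a unit quaternion [x, y, z, w].
In Python, from station import manip, grab_frame, order gives the robot as it stands.
- The arm moves only by the shell command python3 -m jog 'ROWS'. ROWS is JSON, a list of rows, each a list of 3 entries, a list of its own where there are three numbers: the shift along the world's x, y, z in mm, then the turn, a rotation vector about the world's x, y, z in degrees, then the closure, from 0 (fully open) to 1 (shut). A call has 1 to 8 rows; each row shifts and turns the commanded pose from where the row before left it; what a row does not reach is not made up. A row lasts 1/10 s, in which the tool goes at most 50 mm and 8.59 degrees, less where a joint would pass 70% of its speed; a pose out of reach is approached as far as the arm can. A call is refused whole if a number of a shift passes 50 or a number of a turn 8.59, either way. A call with a gripper value outside its range is refused whole. The fingers move at their own pace and stop on an object; the grip force is fixed at half the most. Time passes only in rows, so rows that do not move let the fingers close. It gives the time, the measured TCP pose, the force and the opening at its end, in the units of the state.
- manip.state(): the state, without advancing time (a new reading comes with each control period).
- grab_frame(name): name is "scene" or "top" or "wrist"; returns a dict with "pixels" (420x560x3 uint8, blue, green, red), "K" (3x3 intrinsics, pixels), "rvec" (rotation vector, rad) and "tvec" (3), from world to camera coordinates, as OpenCV has them. Camera axes: x right, y down, z forward; pixel columns grow to the right and rows downward; lengths in m; the calibration is good to about 2 mm. A picture is of the moment at which its call begins. There is no depth.
- order.close_job(): hands the job in, once; it reports no verdict.
The state is a dict: "clock": time; "qpos": joint angles; "dq": joint speeds; "joint_efforts": joint torques, N m; "eef_pos": TCP position; "eef_rot": TCP orientation; "ft_force": force on the tool from outside, world axes, zero at the start; "wrist_torque": the same for the moment, N m; "opening": opening from 0.0 (shut) to 1.0 (fully open).
Only numpy, scipy, OpenCV 4.12 (cv2) and the standard library are available. Lean on these libraries where they do the work, as an engineer would, in place of code of your own. Each camera call takes 0.05 s, during which the arm holds its last target.

## Task

Lift the upper tote out of the lower one it is nested in and stand the grease pot upright on the floor of the lower tote. Then put the upper tote back turned half a turn, so that it stacks above the pot instead of nesting: set it on the lower tote's dark rails a little short, slide it along until it meets the stops, its tongue through the lower tote's handle loop, and let it down gently until all four lugs sit in the saddles. Feel your way and never drop it, the lugs break at more than 15 N; the tote must not touch the pot, and the other things on the bench stay where they are.

Things in the scene. Friction and masses are not known exactly. Their poses are not given: they have to be found in the camera images.
- lower_tote: Lower grey plastic stack-nest tote, screwed to the bench, 212x154x96 mm. Origin: centre of underside; +x along its length from the low open front to the high back with the handle loop, z up. Inside 170x100 mm at the floor (3 mm thick); side walls 2.5 mm, leaning out 7 deg, rail top z = 78. Slots at x = +62 and -22 (28 wide, bottom z = 36) take the lugs of a tote nested the same way round.
- lower_rail (a point): On the lower's rim, +y side, at lower frame x 2, y 66, z 78 mm. Dark rail strips clip on both rims; AS A PAIR THEY SIT 10 mm TO -x TO 4 mm TO +x OF NOMINAL, UNMEASURED. Nominal: flat z = 78 at x -90 to -74 and +2 to +10, saddle 24 long, floor z = 74, centred at x -62 and +22, then a stop nose to z = 82. Flared kerb to z = 85: 1.5 mm side play to a lug, 3 at the mouth.
- lower_loop (a point): Middle of the opening of the lower tote's handle loop (lower frame x 99, y 0, z 80.5 mm). Loop 60 mm wide, from x = 94 to 104; opening 44 mm wide, z 73 to 88; bar above it z 88 to 96.
- upper_tote: Upper tote, same form, strips and axes, loose, 0.24 to 0.42 kg; starts nested, origin 36 mm over the lower's. Home: x axis opposite to the lower's, origin 74 mm above the lower's (78 while riding the flat rail), 11 mm to -x to 5 mm to +x of it along the lower's x, where the saddles are. Set free on the rails it stands level by itself. Pushed high up it tips. Lugs stand 15 N: even a 4 mm drop can exceed it.
- upper_lug (a point): Foot of one of the upper tote's four lugs (its frame x 62, y 70, z 0 mm). Lugs at x = +62 and -22 on both sides, each 22 mm long, 10 high, out to y = +-70, undersides at z = 0 like the floor. Turned half a turn they stand on the lower's rails and, pushed on, drop 4 mm into the saddles with 1 mm play fore and aft.
- upper_tongue (a point): Tip of the upper tote's tongue (its frame x -108, y 0, z 4.5 mm): 36 mm wide, z 2 to 7 mm, at the foot of its 34 mm high front wall (x = -88). It must go under the lower's loop bar, 3 mm below it, so the tote cannot be lowered straight home: set it down 18 to 22 mm short of nominal home, towards the lower's -x, then slide it towards the lower's +x.
- upper_grip (a point): Middle of the upper tote's handle loop, the place to grip (its frame x 99, y 0, z 80 mm): upright faces at x = 94 and 104, 10 mm thick, one finger inside the tote and one outside; solid z 66 to 73, opening 44 mm wide z 73 to 88, bar z 88 to 96. A ledge juts inward at z 62 to 66: keep fingertips above z 67. As the fingers close on it the tote shifts and sags 1 to 3 mm.
- grease_pot: Closed grease pot standing on the bench: pale printed pot with a green lid, 60 mm across the pot (up to 40 mm high), 63 mm across the lid, 54 mm high, 0.22 kg. Origin: centre of its underside, z up.
- dowel_pin: Bystander: steel dowel pin standing on end, 21 mm across, 42 mm high. Origin: centre of its underside.
- kit_box: Bystander: small closed carton lying flat, 86x105x30 mm. Origin: centre of its underside. The bench in front of the vice, round x = 0.53, y = -0.26 m (x up to 0.65), is free: room to stand the upper tote lengthways along x.

How it is judged:
By the outcome, as a careful person would: the job done as asked, in the order asked, and still so for the second after the job is handed in, with the robot touching nothing.
It also fails if it takes over 72 s, if anything falls off the work surface, if the arm or the gripper's body presses on something with over 40 N, if the wrist force passes 120 N, or if a joint passes its speed limit or range.

## Working session

There is one attempt and no reset: what is moved stays moved. The work goes in short steps, Python scripts to look and compute and a shell command to move; the robot and the scene stay as the last step left them, time stands still between calls to the robot, and variables do not carry over. Pictures are saved under pics/ and viewed, and the job is handed in when it is done.

```bash
ls; mkdir -p pics; python3 - <<'E'
from station import manip, grab_frame, order
import cv2
print(manip.state(), manip.tips_ahead)
for n in ["scene","top","wrist"]:
    f=grab_frame(n); cv2.imwrite(f"pics/{n}0.png",f["pixels"]); print(n,f["K"],f["rvec"],f["tvec"])
E
```

```text
pics
{'clock': 0.0, 'qpos': array([-1.20278926,  0.38384662,  0.0438076 ,  1.59961904, -0.01784823,
        1.16116548, -0.04989248]), 'dq': array([-0.00100391,  0.00025511, -0.000886  ,  0.00098896,  0.00195482,
        0.00031575, -0.00184199]), 'joint_efforts': array([-1.40742318e-04, -4.33475196e+01,  1.02418821e+00, -2.49502373e+01,
        1.06271522e-02,  1.14758068e-02, -8.07151572e-07]), 'eef_pos': array([0.29154549, 0.57995362, 0.25485827]), 'eef_rot': array([ 0.60242134,  0.37037642, -0.37189891, -0.60133272]), 'ft_force': array([ 0.00224841, -0.53714421, -0.36146186]), 'wrist_torque': array([-0.00289112,  0.01621127,  0.02853269]), 'opening': 0.9951423013444267} 0.025
scene [[493.27752722   0.         282.17485014]
 [  0.         493.27752722 212.52238077]
 [  0.           0.           1.        ]] [ 2.27179406 -0.93992596  0.35758311] [-0.42343339  0.30321877  1.2438023 ]
top [[429.7705135    0.         280.09328871]
 [  0.         429.7705135  206.76480976]
 [  0.           0.           1.        ]] [ 2.14403559 -2.14347883  0.16471024] [-0.05497966  0.55254647  1.26309919]
wrist [[290.85171882   0.         277.10278098]
 [  0.         290.85171882 213.36087457]
 [  0.           0.           1.        ]] [-2.47401029 -1.52693702 -0.20012286] [-0.64812264 -0.03514864  0.37941974]
```

View pics/scene0.png

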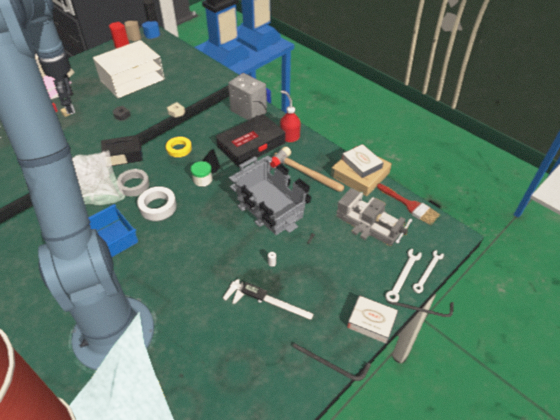

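View pics/top0.png

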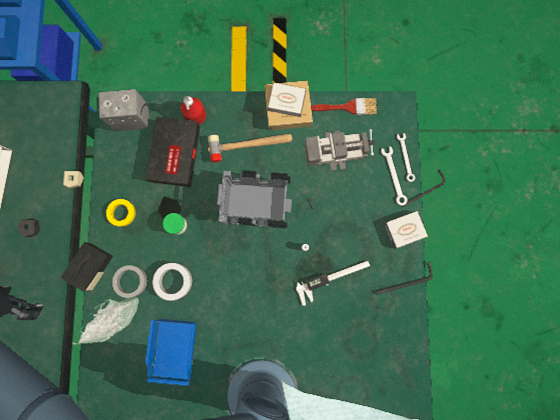

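View pics/wrist0.png

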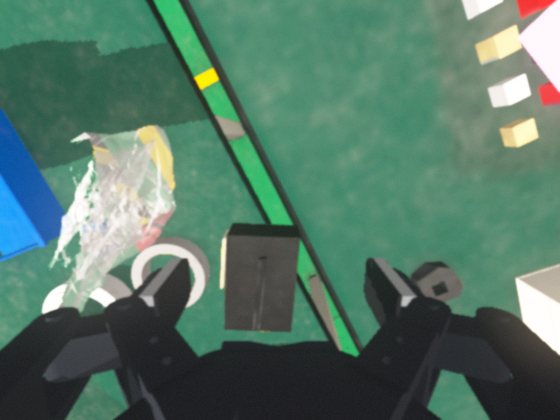

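```bash
python3 - <<'E'
from station import manip
from scipy.spatial.transform import Rotation as R
s=manip.state(); print(R.from_quat(s['eef_rot']).as_matrix().round(3))
E
```

```text
[[ 0.449 -0.001 -0.893]
 [ 0.893 -0.002  0.449]
 [-0.002 -1.    -0.   ]]
```

```bash
cat > h.py <<'E'
from station import manip, grab_frame, order
import cv2, numpy as np
from scipy.spatial.transform import Rotation as R
def cam(f): return f["K"],cv2.Rodrigues(np.array(f["rvec"],float))[0],np.array(f["tvec"],float).reshape(3)
def px2w(f,u,v,z):
    K,Rm,t=cam(f); d=Rm.T@np.linalg.inv(K)@np.array([u,v,1.]); c=-Rm.T@t
    return c+d*(z-c[2])/d[2]
def proj(f,P):
    return cv2.projectPoints(np.array(P,float).reshape(-1,3),np.array(f["rvec"],float),np.array(f["tvec"],float),f["K"],None)[0].reshape(-1,2)
def crop(f,x0,y0,w,h,s,name):
    im=f["pixels"][y0:y0+h,x0:x0+w]; im=cv2.resize(im,None,fx=s,fy=s,interpolation=cv2.INTER_CUBIC); cv2.imwrite("pics/"+name,im)
def tri(fs,uvs):
    A=[];b=[]
    for f,(u,v) in zip(fs,uvs):
        K,Rm,t=cam(f);P=K@np.c_[Rm,t]
        A+= [u*P[2]-P[0],v*P[2]-P[1]]
    A=np.array(A); return np.linalg.lstsq(A[:,:3],-A[:,3],rcond=None)[0]
E
python3 - <<'E'
from h import *
import pickle
fs={n:grab_frame(n) for n in["top","scene"]}
pickle.dump(fs,open("f0.pkl","wb"))
crop(fs["top"],140,150,180,130,4.4,"tc.png"); crop(fs["scene"],180,140,150,110,5,"sc.png")
print(px2w(fs["top"],262,385,0))
E
```

```text
[ 0.02731597 -0.00162725  0.        ]
```

View pics/tc.png

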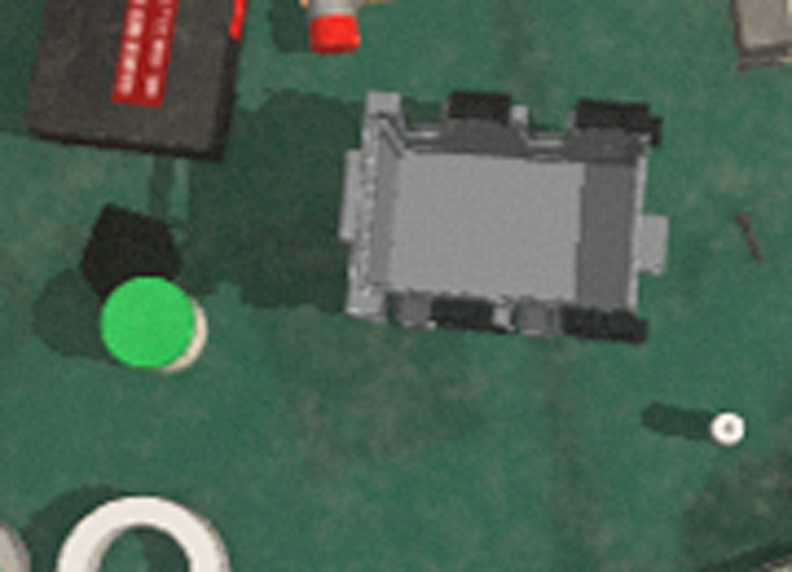

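View pics/sc.png

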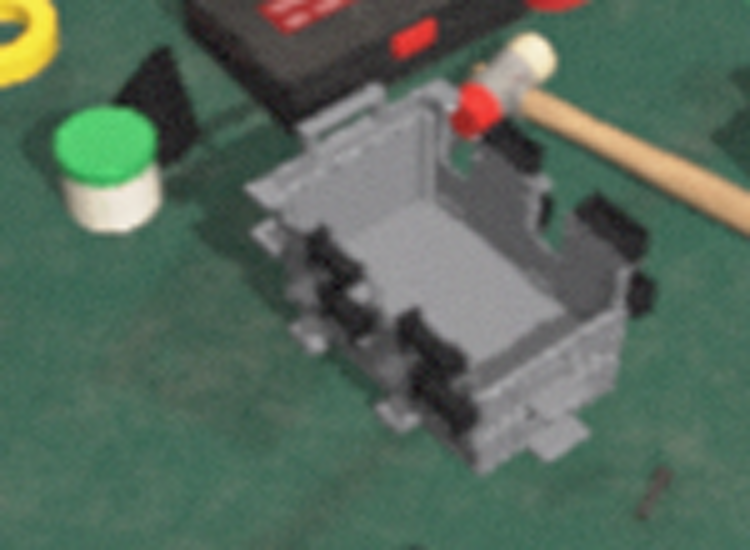

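```bash
cat > fit.py <<'E'
from h import *
from scipy.optimize import least_squares
def T(p,P):
    x,y,z,a=p; c,s=np.cos(a),np.sin(a); P=np.array(P,float)/1000
    return np.c_[x+c*P[:,0]-s*P[:,1], y+s*P[:,0]+c*P[:,1], z+P[:,2]]
def fit(obs,z,p0,free=False):
    # obs: list (frame, P(mm), uv)
    def r(q):
        o=[]
        p=[q[0],q[1],z if not free else q[3],q[2]]
        for f,P,uv in obs: o.append((proj(f,T(p,[P]))[0]-uv))
        return np.concatenate(o)
    q0=[p0[0],p0[1],p0[3]]+([z] if free else [])
    s=least_squares(r,q0,loss='soft_l1'); return s.x,r(s.x).reshape(-1,2)
E
python3 - <<'E'
from fit import *
import pickle
fs=pickle.load(open("f0.pkl","rb")); t,s=fs["top"],fs["scene"]
tc=lambda u,v:np.array([140+(u+.5)/4.4-.5,150+(v+.5)/4.4-.5]); sc=lambda u,v:np.array([180+(u+.5)/5-.5,140+(v+.5)/5-.5])
obs=[(t,(-108,-18,7),tc(667,215)),(t,(-108,18,7),tc(663,273)),(t,(104,-30,96),tc(348,150)),(t,(104,30,96),tc(341,240)),
(s,(-108,18,7),sc(545,460)),(s,(-108,-18,7),sc(589,432)),(s,(104,30,96),sc(300,128)),(s,(104,-30,96),sc(380,86))]
for fr in(False,True):
    q,r=fit(obs,.036,[.55,.02,.036,1.5],fr); print(q,np.degrees(q[2]));print(r.round(2).tolist())
# pot
for n,uv,f in(("lid top",tc(150,323),t),):
    print(n,px2w(f,*uv,.054))
print(px2w(s,*sc(105,140),.054))
a=px2w(t,*tc(102,323),.054);b=px2w(t,*tc(196,323),.054);print(np.linalg.norm(a-b))
print(tri([t,s],[tc(150,323),sc(105,140)]))
print("pin",px2w(t,*tc(728,428),.042))
E
```

```text
[0.56498996 0.01812405 1.47387032] 84.44654913674174
[[0.82, 1.77], [0.62, 0.26], [0.49, 0.09], [-0.43, 0.35], [-0.22, -6.42], [0.45, -6.86], [-0.04, -0.12], [0.1, -0.46]]
[0.5671447  0.01997688 1.47191662 0.02671359] 84.33461031610251
[[0.13, 1.65], [-0.09, 0.05], [0.34, -0.06], [-0.6, 0.04], [-0.27, -5.11], [0.36, -5.51], [0.31, 1.46], [0.37, 1.17]]
lid top [0.50142452 0.26321319 0.054     ]
[0.50157731 0.26734137 0.054     ]
0.06382832944697682
[0.49987534 0.26285612 0.05833323]
pin [ 0.4310635  -0.12962671  0.042     ]
```

```bash
python3 - <<'E'
from fit import *
import pickle
fs=pickle.load(open("f0.pkl","rb")); t,s=fs["top"],fs["scene"]
tc=lambda u,v:np.array([140+(u+.5)/4.4-.5,150+(v+.5)/4.4-.5]); sc=lambda u,v:np.array([180+(u+.5)/5-.5,140+(v+.5)/5-.5])
obs=[(t,(-108,-18,7),tc(667,215)),(t,(-108,18,7),tc(663,273)),(t,(104,-30,96),tc(348,150)),(t,(104,30,96),tc(341,240)),
(s,(-108,18,-29),sc(545,460)),(s,(-108,-18,-29),sc(589,432)),(s,(104,30,96),sc(300,128)),(s,(104,-30,96),sc(380,86))]
for fr in(False,True):
    q,r=fit(obs,.036,[.55,.02,.036,1.5],fr); print(q,np.degrees(q[2]));print(r.round(2).tolist())
    if not fr: p=[q[0],q[1],.036,q[2]]
# overlay
def box(x0,x1,y0,y1,z): return [(x0,y0,z),(x1,y0,z),(x1,y1,z),(x0,y1,z)]
L=[box(94,104,-30,30,96),box(-108,-88,-18,18,7),box(-108,-88,-18,18,-29),box(-85,85,-50,50,3)]
for dz in(0,-36):
  for X in(62,-22):
    for sg in(1,-1): L.append(box(X-11,X+11,sg*60,sg*70,dz))
for f,x0,y0,w,h,k,n in((t,140,150,180,130,4.4,"to.png"),(s,180,140,150,110,5,"so.png")):
    im=cv2.resize(f["pixels"][y0:y0+h,x0:x0+w],None,fx=k,fy=k,interpolation=cv2.INTER_CUBIC)
    for i,l in enumerate(L):
        uv=(proj(f,T(p,l))-[x0,y0]+.5)*k-.5
        cv2.polylines(im,[uv.round().astype(int)],True,[(0,0,255),(0,255,255),(255,255,0),(0,165,255)][i] if i<4 else (255,0,255),1)
    cv2.imwrite("pics/"+n,im)
E
```

```text
[0.56669067 0.01935096 1.48602394] 85.14290014457374
[[0.38, 0.79], [0.33, -0.72], [-0.11, -0.08], [-0.77, 0.21], [0.1, 0.65], [0.48, 0.18], [-0.16, -0.35], [-0.18, -0.81]]
[0.56719421 0.01977464 1.48647513 0.03443252] 85.16875102003559
[[0.22, 0.7], [0.18, -0.82], [-0.18, -0.12], [-0.83, 0.14], [0.12, 0.81], [0.49, 0.33], [-0.11, -0.11], [-0.15, -0.56]]
```

View pics/to.png

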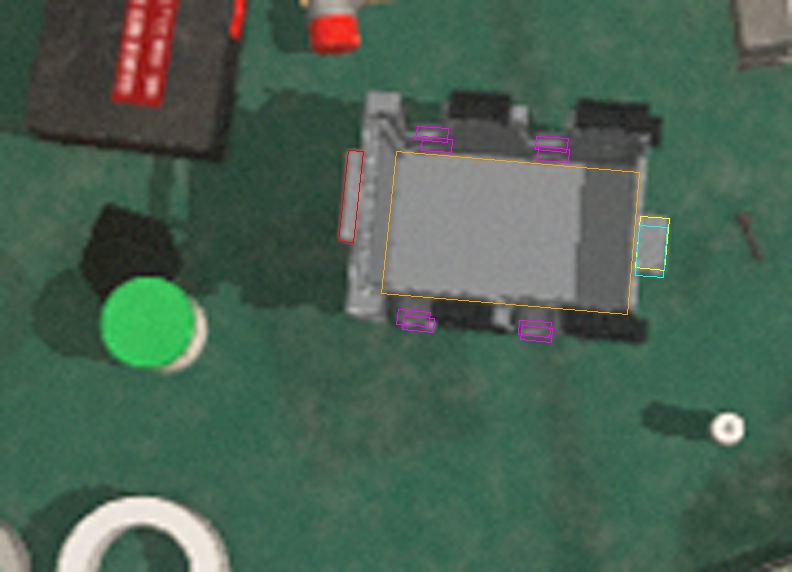

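View pics/so.png

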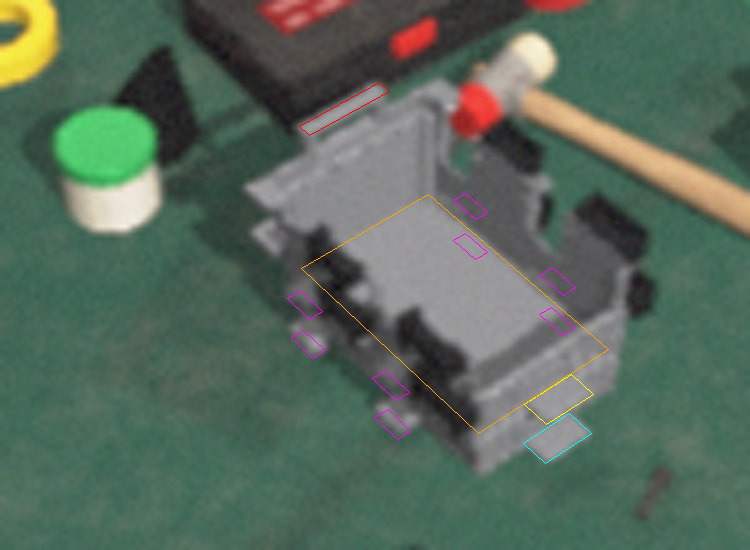

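```bash
python3 -m jog '[[[25,-41,0],[0,0,7.2],0],[[25,-41,0],[0,0,7.2],0],[[25,-41,0],[0,0,7.4],0],[[25,-41,0],[0,0,0],0],[[25,-41,0],[0,0,0],0],[[25,-41,0],[0,0,0],0],[[25,-41,0],[0,0,0],0],[[25,-41,0],[0,0,0],0]]'; python3 - <<'E'
from h import *
s=manip.state();r=R.from_quat(s['eef_rot']).as_matrix();print(s['qpos'],s['eef_pos'],np.degrees(np.arctan2(r[1,0],r[0,0])),s['clock'])
import pickle
t=pickle.load(open("f0.pkl","rb"))["top"]
for u,v in((389,219),(419,212),(427,241),(397,249),(308,140),(310,166),(375,160),(370,265),(372,291),(300,300)): print((u,v),px2w(t,u,v,0.02).round(3))
E
```

```text
clock: 1.05
eef_pos: [0.4926, 0.2509, 0.2564]
eef_rot: [-0.521, -0.478, 0.478, 0.521]
ft_force: [0.8, 0.3, 0.4]
opening: 1.001
[-0.70931914  0.19913339  0.18448398  1.84180092 -0.04081995  1.10381686
  0.9756303 ] [0.49260542 0.25094416 0.256433  ] 85.12225164205051 1.05
(389, 219) [ 0.518 -0.39   0.02 ]
(419, 212) [ 0.54  -0.483  0.02 ]
(427, 241) [ 0.45  -0.503  0.02 ]
(397, 249) [ 0.426 -0.411  0.02 ]
(308, 140) [ 0.77  -0.143  0.02 ]
(310, 166) [ 0.685 -0.149  0.02 ]
(375, 160) [ 0.705 -0.353  0.02 ]
(370, 265) [ 0.378 -0.327  0.02 ]
(372, 291) [ 0.3   -0.331  0.02 ]
(300, 300) [ 0.274 -0.114  0.02 ]
```

```bash
python3 -m jog '[[[27,-42,-20],[0,0,0],0],[[27,-42,-20],[0,0,0],0],[[28,-44,-10],[0,0,0],0],[[0,0,0],[0,0,0],0],[[0,0,0],[0,0,0],0]]'; python3 - <<'E'
from h import *
import pickle
f={n:grab_frame(n) for n in("wrist","top","scene")};pickle.dump(f,open("f1.pkl","wb"))
cv2.imwrite("pics/w1.png",f["wrist"]["pixels"])
E
```

```text
clock: 1.55
eef_pos: [0.5689, 0.1308, 0.2092]
eef_rot: [0.522, 0.477, -0.477, -0.522]
ft_force: [-0.3, 1.1, -0.7]
opening: 0.998
```

View pics/w1.png

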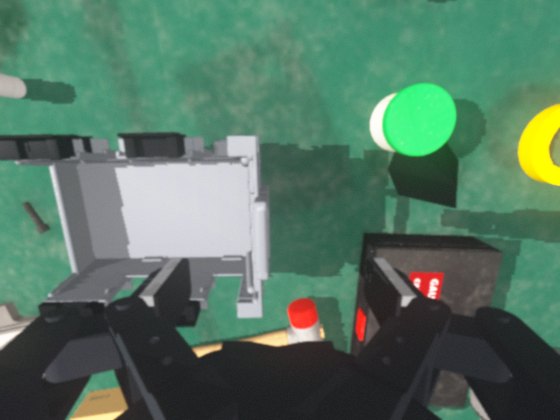

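```bash
python3 - <<'E'
from fit import *
import pickle
print(manip.state()['eef_pos'],manip.state()['dq'].round(3))
f=pickle.load(open("f1.pkl","rb"))["wrist"]
p=[.5667,.01935,.036,1.486]
def box(x0,x1,y0,y1,z): return [(x0,y0,z),(x1,y0,z),(x1,y1,z),(x0,y1,z)]
k=4;x0,y0,w,h=40,120,190*1+50,210-60
im=cv2.resize(f["pixels"][120:330,40:290],None,fx=3,fy=3,interpolation=cv2.INTER_CUBIC)
for b,c in((box(94,104,-30,30,96),(0,0,255)),(box(-108,-88,-18,18,7),(0,255,255)),(box(-85,85,-50,50,3),(255,0,0))):
    uv=(proj(f,T(p,b))-[40,120]+.5)*3-.5; cv2.polylines(im,[uv.round().astype(int)],True,c,1)
cv2.imwrite("pics/wo1.png",im)
E
```

```text
[0.56793493 0.13544743 0.20987828] [-0.01  -0.004 -0.007  0.     0.005 -0.001  0.001]
```

View pics/wo1.png

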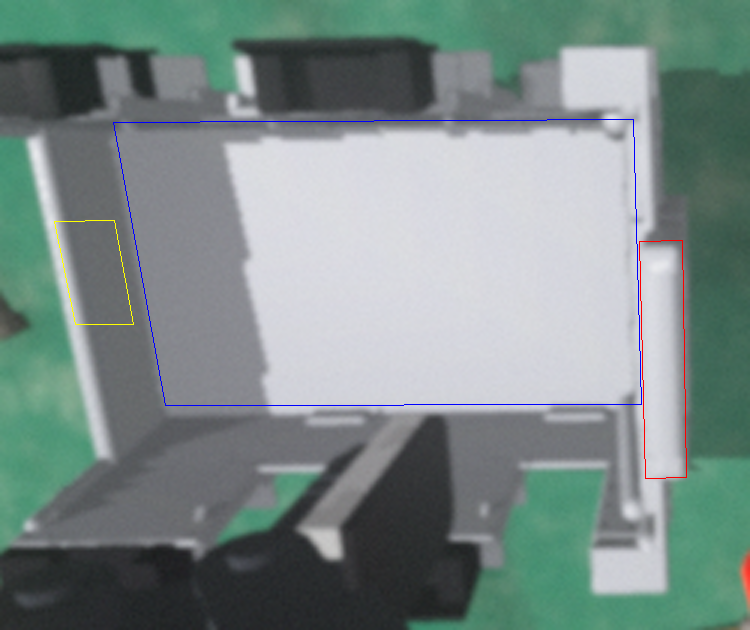

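```bash
python3 -m jog '[[[7,-17.5,-20],[0,0,0],0],[[0,0,-25],[0,0,0],0],[[0,0,-20],[0,0,0],0],[[0,0,0],[0,0,0],0],[[0,0,0],[0,0,0],0]]'; python3 -c "
from h import *
s=manip.state();r=R.from_quat(s['eef_rot']).as_matrix();print(s['eef_pos'],r.round(4))"
```

```text
clock: 2.2
eef_pos: [0.5751, 0.1176, 0.145]
eef_rot: [-0.52, -0.479, 0.479, 0.52]
ft_force: [0.1, -0.1, 0.6]
opening: 1.001
[0.5750831  0.11755176 0.14499015] [[ 8.230e-02 -3.000e-04 -9.966e-01]
 [ 9.966e-01  6.000e-04  8.230e-02]
 [ 6.000e-04 -1.000e+00  3.000e-04]]
```

```bash
python3 -m jog '[[[0,0,-10],[0,0,0],0.3],[[0,0,-5],[0,0,0],0.6],[[0,0,0],[0,0,0],0.7],[[0,0,0],[0,0,0],0.75],[[0,0,0],[0,0,0],0.8],[[0,0,0],[0,0,0],0.85],[[0,0,0],[0,0,0],0.9],[[0,0,0],[0,0,0],0.9]]'; python3 -c "
from h import *
f=grab_frame('wrist');cv2.imwrite('pics/w2.png',f['pixels'])"
```

```text
clock: 3.0
eef_pos: [0.5761, 0.1164, 0.1302]
eef_rot: [0.521, 0.479, -0.478, -0.52]
ft_force: [1.8, 1.0, 1.6]
opening: 0.108
```

View pics/w2.png

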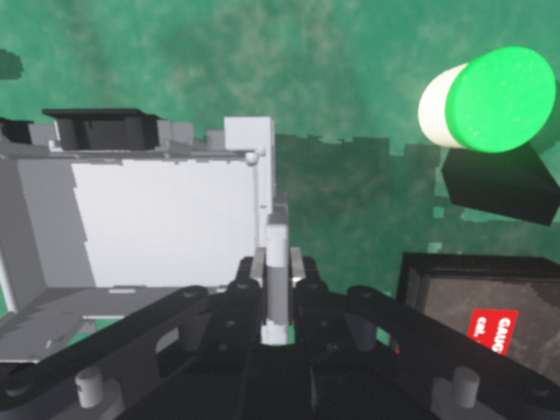

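```bash
python3 -m jog '[[[0,0,0],[0,0,0],1],[[0,0,0],[0,0,0],1],[[0,0,0],[0,0,0],1],[[0,0,0],[0,0,0],1]]'; python3 -m jog '[[[0,0,1],[0,0,0],1],[[0,0,1],[0,0,0],1],[[0,0,2],[0,0,0],1],[[0,0,2],[0,0,0],1]]';python3 -m jog '[[[0,0,2],[0,0,0],1],[[0,0,2],[0,0,0],1],[[0,0,2],[0,0,0],1],[[0,0,2],[0,0,0],1]]'
```

```text
clock: 3.45
eef_pos: [0.5761, 0.1164, 0.1302]
eef_rot: [0.521, 0.479, -0.478, -0.521]
ft_force: [0.9, 2.2, 4.1]
opening: 0.099
clock: 3.85
eef_pos: [0.5743, 0.1146, 0.1345]
eef_rot: [-0.521, -0.477, 0.479, 0.521]
ft_force: [1.7, -0.7, -4.1]
opening: 0.103
clock: 4.25
eef_pos: [0.575, 0.1157, 0.1436]
eef_rot: [-0.521, -0.478, 0.478, 0.521]
ft_force: [0.5, -0.4, -4.7]
opening: 0.106
```

```bash
python3 -m jog '[[[0,0,5],[0,0,0],1],[[0,0,10],[0,0,0],1],[[0,0,15],[0,0,0],1],[[0,0,20],[0,0,0],1],[[0,0,20],[0,0,0],1],[[0,0,15],[0,0,0],1],[[0,0,10],[0,0,0],1],[[0,0,0],[0,0,0],1]]';python3 - <<'E'
from h import *
import pickle
f={n:grab_frame(n) for n in("wrist","top","scene")};pickle.dump(f,open("f2.pkl","wb"))
s=f["scene"];crop(s,180,90,160,120,5,"s2.png");cv2.imwrite("pics/w3.png",f["wrist"]["pixels"])
st=manip.state();print(st['eef_pos'],st['ft_force'],st['wrist_torque'])
E
```

```text
clock: 5.05
eef_pos: [0.5768, 0.116, 0.2411]
eef_rot: [0.521, 0.48, -0.477, -0.52]
ft_force: [0.5, -0.3, -3.7]
opening: 0.103
[0.57466561 0.11565185 0.23769778] [-0.67895064  0.67866691 -3.78575436] [ 0.31697411  0.00584924 -0.03541214]
```

View pics/s2.png

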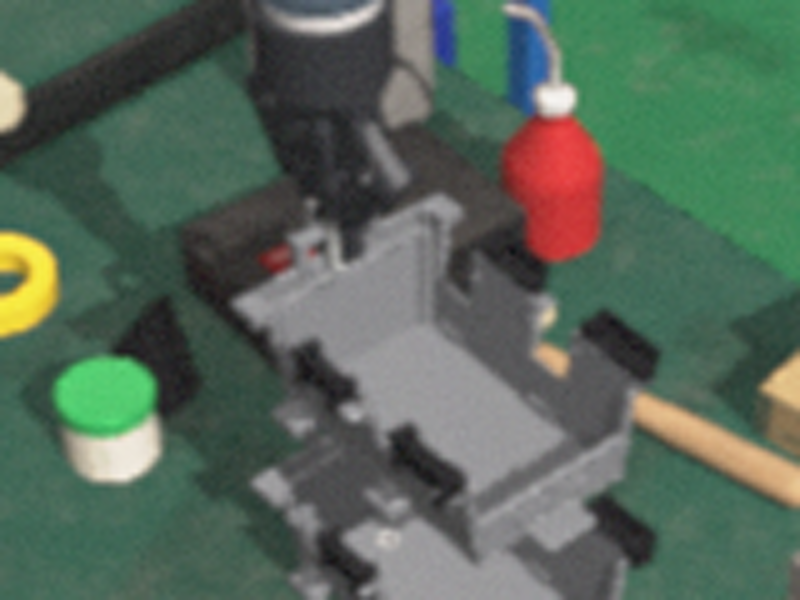

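View pics/w3.png

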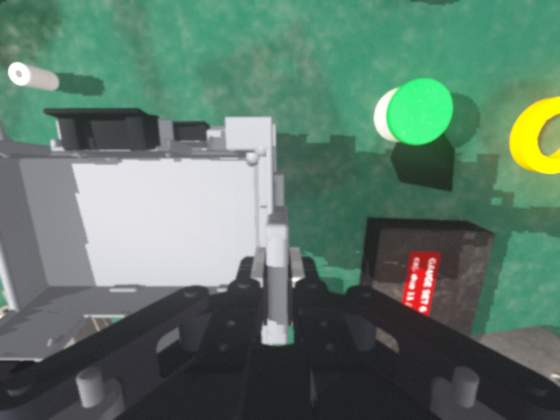

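```bash
python3 -m jog '[[[2,-12,0],[0,0,-4],1],[[4,-26,0],[0,0,-6],1],[[5,-36,0],[0,0,-8],1],[[5,-36,0],[0,0,-8],1],[[5,-36,0],[0,0,-8],1],[[5,-36,0],[0,0,-8],1],[[5,-36,0],[0,0,-8],1],[[5,-36,0],[0,0,-8],1]]';python3 -m jog '[[[5,-36,0],[0,0,-8],1],[[5,-30,0],[0,0,-8],1],[[5,-25,0],[0,0,-7.5],1],[[3,-12,0],[0,0,-3],1],[[0,0,0],[0,0,0],1],[[0,0,0],[0,0,0],1]]';python3 - <<'E'
from h import *
import pickle
f={n:grab_frame(n) for n in("wrist","top","scene")};pickle.dump(f,open("f3.pkl","wb"))
s=f["scene"];crop(s,230,120,200,150,4,"s3.png");crop(f["top"],200,130,200,150,4,"t3.png")
st=manip.state();r=R.from_quat(st['eef_rot']).as_matrix();print(st['eef_pos'],r.round(3),st['ft_force'],st['wrist_torque'],st['qpos'])
E
```

```text
clock: 6.0
eef_pos: [0.6108, -0.1394, 0.2372]
eef_rot: [-0.688, -0.163, 0.165, 0.688]
ft_force: [1.8, 0.2, -4.5]
opening: 0.104
clock: 6.6
eef_pos: [0.6295, -0.2394, 0.2377]
eef_rot: [-0.706, -0.004, 0.005, 0.708]
ft_force: [-0.2, 0.1, -3.0]
opening: 0.105
[ 0.62998425 -0.23848059  0.23828068] [[ 1.    -0.    -0.015]
 [ 0.015  0.002  1.   ]
 [-0.    -1.     0.002]] [ 1.06193341 -0.60237519 -4.34448612] [ 0.01663988 -0.35745438  0.01199934] [-0.17150734  0.5083252   0.64846678  1.57565303 -0.32698495  1.16915515
  0.56029863]
```

View pics/s3.png

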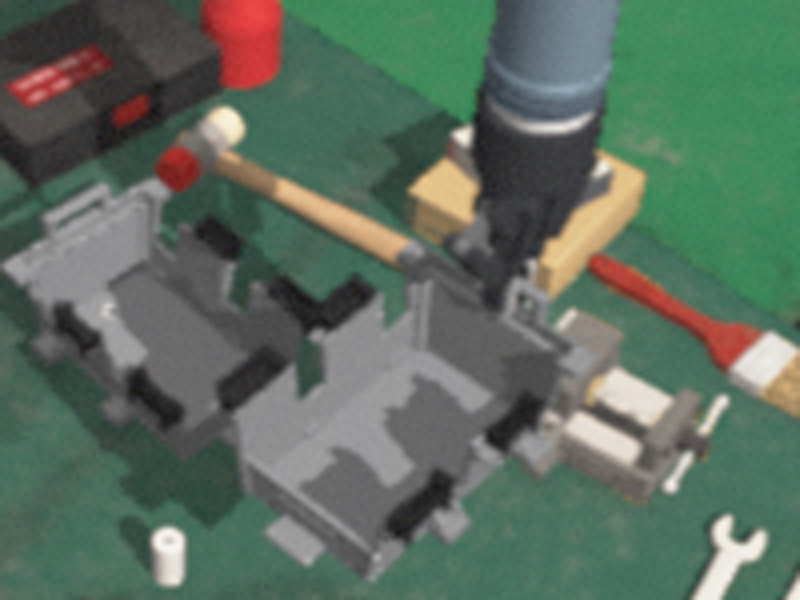

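View pics/t3.png

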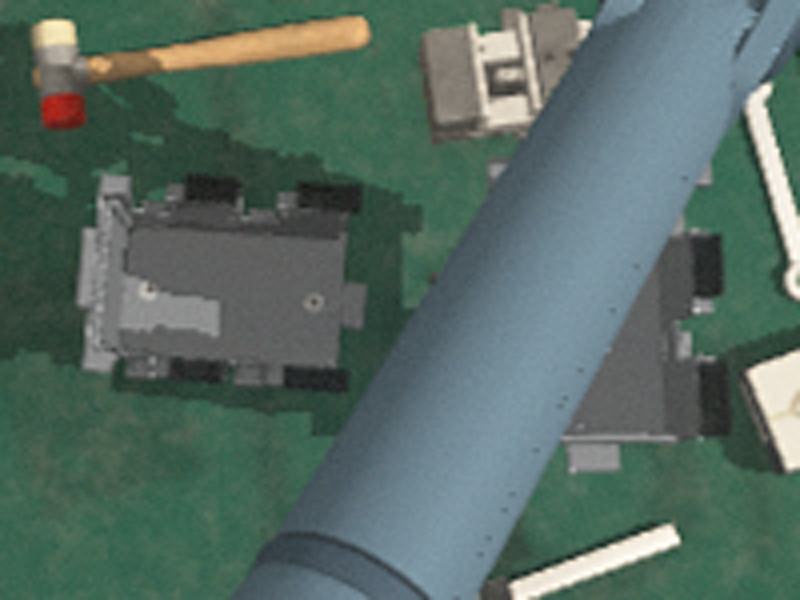

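```bash
python3 - <<'E'
from fit import *
import pickle
F=pickle.load(open("f3.pkl","rb"));s=F["scene"];t=F["top"]
a=np.radians(.86)
p=[.630-.099*np.cos(a),-.2385-.099*np.sin(a),.1437,a]
uv=proj(s,T(p,[(-108,-18,7),(-108,18,7),(104,-30,96),(104,30,96),(94,30,96)]))
print(((uv-[230,120]+.5)*4-.5).round(0))
uv=proj(t,T(p,[(-108,-18,7),(-108,18,7)]))
print(((uv-[200,130]+.5)*4-.5).round(0))
E
```

```text
[[308. 565.]
 [265. 531.]
 [556. 294.]
 [481. 247.]
 [471. 255.]]
[[621. 471.]
 [568. 472.]]
```

```bash
python3 -m jog '[[[0,-8,0],[0,0,-0.8],1],[[0,-8,-10],[0,0,0],1],[[0,0,-25],[0,0,0],1],[[0,0,-35],[0,0,0],1],[[0,0,-25],[0,0,0],1],[[0,0,-15],[0,0,0],1],[[0,0,-5],[0,0,0],1],[[0,0,0],[0,0,0],1]]'
```

```text
clock: 7.55
eef_pos: [0.6293, -0.2577, 0.1233]
eef_rot: [0.707, -0.001, 0.001, -0.707]
ft_force: [0.7, -0.1, -3.6]
opening: 0.104
```

```bash
python3 -m jog '[[[0,0,-8],[0,0,0],1],[[0,0,-6],[0,0,0],1],[[0,0,-4],[0,0,0],1],[[0,0,-2],[0,0,0],1],[[0,0,-1],[0,0,0],1],[[0,0,-1],[0,0,0],1],[[0,0,-1],[0,0,0],1]]'; python3 -m jog '[[[0,0,-0.7],[0,0,0],1],[[0,0,-0.7],[0,0,0],1]]';python3 -m jog '[[[0,0,-0.7],[0,0,0],1],[[0,0,-0.7],[0,0,0],1]]'; python3 -c "
from h import *
f=grab_frame('scene');crop(f,280,150,120,90,6,'s4.png');s=manip.state();print(s['ft_force'],s['wrist_torque'],s['eef_pos'])"
```

```text
clock: 8.25
eef_pos: [0.6297, -0.2573, 0.1009]
eef_rot: [0.707, -0.001, 0.001, -0.707]
ft_force: [0.3, -1.1, -3.4]
opening: 0.103
clock: 8.45
eef_pos: [0.6296, -0.2573, 0.0993]
eef_rot: [0.707, -0.001, 0.001, -0.707]
ft_force: [0.5, 0.6, -4.5]
opening: 0.104
clock: 8.65
eef_pos: [0.6295, -0.2573, 0.0978]
eef_rot: [0.707, -0.001, 0.001, -0.707]
ft_force: [-0.9, 0.5, -4.3]
opening: 0.103
[ 1.09739508  0.09031585 -3.85350471] [ 0.01657939 -0.35228431  0.00349029] [ 0.62943108 -0.25718618  0.09770323]
```

View pics/s4.png

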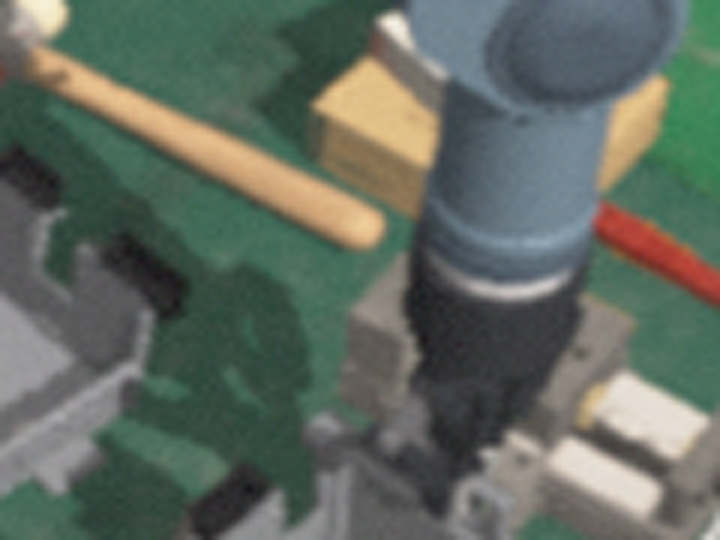

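```bash
python3 -m jog '[[[0,0,-0.7],[0,0,0],1],[[0,0,-0.7],[0,0,0],1]]'; python3 -c "
from h import *
s=manip.state();print(s['ft_force'],s['wrist_torque'],s['eef_pos'])";python3 -m jog '[[[0,0,-0.7],[0,0,0],1],[[0,0,-0.7],[0,0,0],1]]'; python3 -c "
from h import *
s=manip.state();print(s['ft_force'],s['wrist_torque'],s['eef_pos'])"
```

```text
clock: 8.9
eef_pos: [0.6295, -0.2572, 0.0965]
eef_rot: [0.707, -0.001, 0.001, -0.707]
ft_force: [-0.2, -0.6, -4.4]
opening: 0.103
[-0.19478514 -0.59977704 -4.42364619] [ 0.00442024 -0.33736533  0.04839111] [ 0.62954676 -0.25724383  0.09647859]
clock: 9.1
eef_pos: [0.6295, -0.2572, 0.095]
eef_rot: [-0.707, 0.001, -0.001, 0.707]
ft_force: [0.4, -0.2, -3.3]
opening: 0.107
[ 0.3662453  -0.24105369 -3.34611262] [-0.0075545  -0.28816932 -0.01307689] [ 0.62952287 -0.25724077  0.09504721]
```

Contact is starting (torque falling). Continue in sub-millimetre steps.

```bash
python3 -m jog '[[[0,0,-0.6],[0,0,0],1],[[0,0,0],[0,0,0],1]]'; python3 -c "
from h import *
s=manip.state();print(s['ft_force'],s['wrist_torque'],s['eef_pos'])";python3 -m jog '[[[0,0,-0.6],[0,0,0],1],[[0,0,0],[0,0,0],1]]'; python3 -c "
from h import *
s=manip.state();print(s['ft_force'],s['wrist_torque'],s['eef_pos'])"
```

```text
clock: 9.3
eef_pos: [0.6297, -0.2572, 0.0947]
eef_rot: [0.707, -0.001, 0.001, -0.707]
ft_force: [0.5, -1.1, -1.8]
opening: 0.102
[ 0.45885296 -1.06334722 -1.76890709] [ 0.01498895 -0.22600809 -0.01038912] [ 0.62968966 -0.25722112  0.09465169]
clock: 9.5
eef_pos: [0.6299, -0.2573, 0.0944]
eef_rot: [-0.707, 0.001, -0.001, 0.707]
ft_force: [0.4, -0.3, -1.1]
opening: 0.101
[ 0.38743681 -0.25123378 -1.07062533] [ 0.04793477 -0.08260181 -0.07259035] [ 0.62985688 -0.25725079  0.0943827 ]
```

```bash
python3 -m jog '[[[0,0,-0.5],[0,0,0],1],[[0,0,0],[0,0,0],1]]'; python3 -c "
from h import *
s=manip.state();print(s['ft_force'],s['wrist_torque'],s['eef_pos'])";python3 -m jog '[[[0,0,-0.4],[0,0,0],1],[[0,0,0],[0,0,0],1]]'; python3 -c "
from h import *
s=manip.state();print(s['ft_force'],s['wrist_torque'],s['eef_pos'])"
```

```text
clock: 9.7
eef_pos: [0.6299, -0.2573, 0.0943]
eef_rot: [-0.707, 0.001, -0.001, 0.707]
ft_force: [0.0, 1.6, 3.8]
opening: 0.103
[0.03774895 1.60910128 3.76530676] [ 0.20151735  0.20805573 -0.00387337] [ 0.62986961 -0.25725877  0.09427092]
clock: 9.9
eef_pos: [0.6299, -0.2573, 0.0942]
eef_rot: [-0.707, 0.001, -0.001, 0.707]
ft_force: [-1.6, 2.1, 5.7]
opening: 0.104
[-1.62295899  2.07292135  5.71160495] [ 0.37314668  0.32425354 -0.01799848] [ 0.62993428 -0.25728373  0.09423288]
```

```bash
python3 -m jog '[[[0,0,0.6],[0,0,0],1],[[0,0,0],[0,0,0],0.85],[[0,0,0],[0,0,0],0.8],[[0,0,0],[0,0,0],0.7],[[0,0,0],[0,0,0],0.6],[[0,0,0],[0,0,0],0.6]]'; python3 -c "
from h import *
f=grab_frame('wrist');cv2.imwrite('pics/w5.png',f['pixels']);s=manip.state();print(s['ft_force'],s['wrist_torque'],s['eef_pos'],s['opening'])"
```

```text
clock: 10.5
eef_pos: [0.6294, -0.2573, 0.0934]
eef_rot: [0.707, -0.001, 0.001, -0.707]
ft_force: [-0.4, 0.1, -0.5]
opening: 0.398
[ 0.60282757 -0.04280345 -0.67803792] [-0.0196992   0.07837856  0.02840017] [ 0.62939033 -0.25732484  0.09341238] 0.3997791615602366
```

View pics/w5.png

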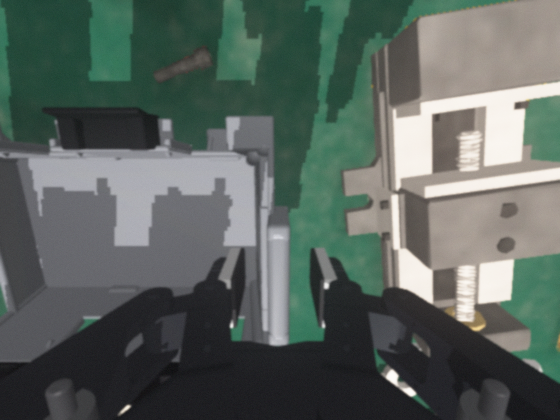

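```bash
python3 -m jog '[[[0,0,20],[0,0,0],0.6],[[0,0,40],[0,0,0],0.6],[[0,0,45],[0,0,0],0.5],[[0,10,40],[0,0,3],0.3],[[-8,40,0],[0,0,8],0],[[-10,45,0],[0,0,8],0],[[-10,45,0],[0,0,8],0],[[-10,45,0],[0,0,8],0]]';python3 -m jog '[[[-10,45,0],[0,0,8],0],[[-10,45,0],[0,0,8],0],[[-10,45,0],[0,0,8],0],[[-10,45,0],[0,0,8],0],[[-10,45,0],[0,0,8],0],[[-10,45,0],[0,0,8],0],[[-10,45,0],[0,0,8],0],[[0,0,0],[0,0,0],0]]';python3 - <<'E'
from h import *
import pickle
f={n:grab_frame(n) for n in("wrist","top","scene")};pickle.dump(f,open("f4.pkl","wb"))
cv2.imwrite("pics/w6.png",f["wrist"]["pixels"])
st=manip.state();r=R.from_quat(st['eef_rot']).as_matrix();print(st['eef_pos'],np.degrees(np.arctan2(r[1,0],r[0,0])))
E
```

```text
clock: 11.35
eef_pos: [0.5909, -0.0708, 0.2389]
eef_rot: [0.674, 0.214, -0.213, -0.674]
ft_force: [0.7, 1.0, 0.1]
opening: 0.998
clock: 12.15
eef_pos: [0.518, 0.2528, 0.2386]
eef_rot: [0.491, 0.508, -0.506, -0.494]
ft_force: [0.4, 1.4, -1.2]
opening: 1.0
[0.52153566 0.24227565 0.23844973] 90.79995343777328
```

View pics/w6.png

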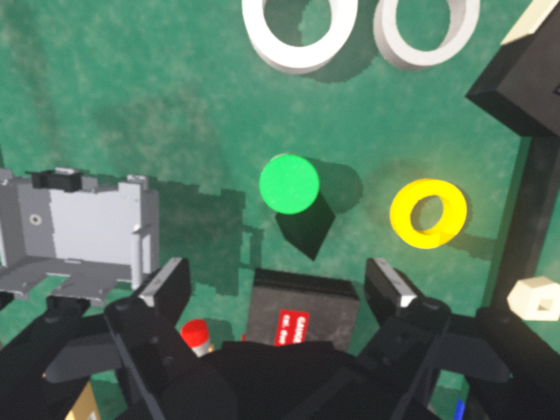

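```bash
python3 - <<'E'
from h import *
import pickle
F=pickle.load(open("f4.pkl","rb"));f0=pickle.load(open("f0.pkl","rb"))
w=F["wrist"];print(px2w(w,289,184,.054))
crop(w,220,120,160,160,5,"w6c.png");crop(f0["top"],140,180,70,70,8,"t0c.png")
crop(f0["scene"],170,130,70,70,8,"s0c.png")
im=np.hstack([cv2.resize(cv2.imread("pics/"+n),(400,400)) for n in("w6c.png","t0c.png")]);cv2.imwrite("pics/cmb.png",im)
E
```

```text
[0.50149626 0.26536169 0.054     ]
```

View pics/cmb.png

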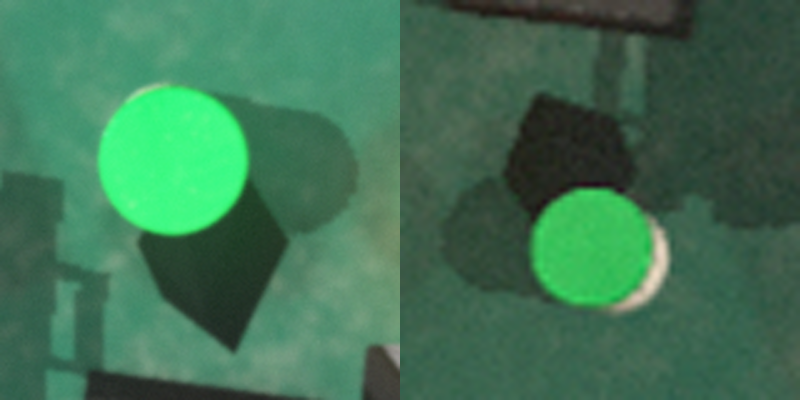

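View pics/s0c.png

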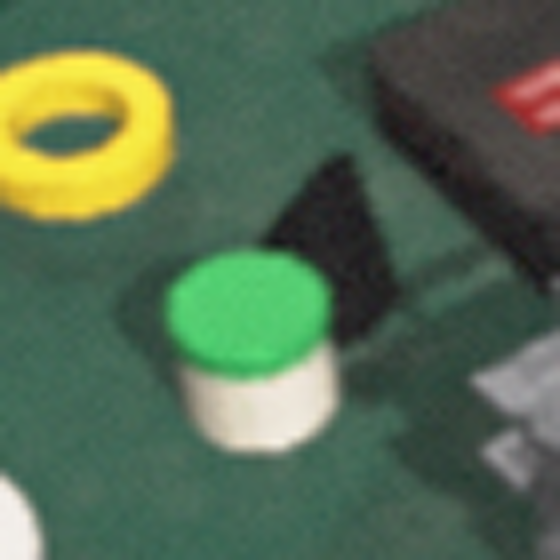

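```bash
python3 - <<'E'
from h import *
import pickle
F=pickle.load(open("f4.pkl","rb"));f0=pickle.load(open("f0.pkl","rb"))
w,t,s=F["wrist"],f0["top"],f0["scene"]
T=(164,195.8);W=(313.5,260.3);S=(213,148.5)
print(tri([w,t],[W,T]),tri([t,s],[T,S]),tri([w,t,s],[W,T,S]))
# right corner: top (634,165)->; wrist left (140,240); scene (400,300)
T=(140+234/5.714,180+165/5.714);W=(220+139/2.5,120+241/2.5);S=(170+400/8,130+298/8)
print(tri([w,t],[W,T]),tri([t,s],[T,S]))
# left corner: top(505,165) wrist(289,240)
T=(140+105/5.714,180+165/5.714);W=(220+289/2.5,120+240/2.5)
print(tri([w,t],[W,T]))
for z in(0,.05):print(z,px2w(w,*W,z))
E
```

```text
[0.58277154 0.29379987 0.06288861] [0.57867463 0.29280687 0.07024041] [0.57910898 0.29327355 0.06985556]
[0.55037305 0.25305582 0.00985544] [0.55224449 0.24296609 0.03721983]
[ 0.55611841  0.33390619 -0.02556222]
0 [0.54971826 0.32927901 0.        ]
0.05 [0.53603427 0.3181521  0.05      ]
```

```bash
python3 -m jog '[[[-20,22.5,-15],[0,0,-5.7],0],[[0,0,-45],[0,0,0],0],[[0,0,-45],[0,0,0],0],[[0,0,-45],[0,0,0],0],[[0,0,-25],[0,0,0],0],[[0,0,-10],[0,0,0],0],[[0,0,0],[0,0,0],0]]';python3 - <<'E'
from h import *
f=grab_frame("wrist");cv2.imwrite("pics/w7.png",f["pixels"])
st=manip.state();r=R.from_quat(st['eef_rot']).as_matrix();print(st['eef_pos'],np.degrees(np.arctan2(r[1,0],r[0,0])),st['ft_force'])
E
```

```text
clock: 13.0
eef_pos: [0.5015, 0.2628, 0.0524]
eef_rot: [0.522, 0.476, -0.479, -0.521]
ft_force: [0.4, -0.2, 1.0]
opening: 1.004
[0.5025761  0.26397528 0.05401718] 84.96924987003409 [ 0.47143587 -0.2405705   0.84742158]
```

View pics/w7.png

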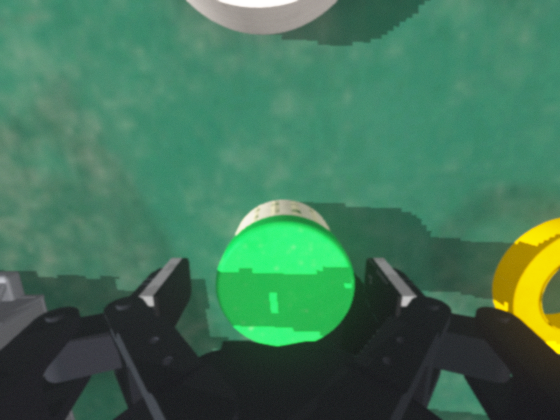

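```bash
python3 - <<'E'
from h import *
f=grab_frame("wrist");st=manip.state()
print(px2w(f,286,283,.054),st['eef_pos'],proj(f,[st['eef_pos']]))
E
```

```text
[0.50148962 0.26766793 0.054     ] [0.50325113 0.26481632 0.05501492] [[280.05003167 288.1322688 ]]
```

```bash
python3 -m jog '[[[-1.5,2.5,-6],[0,0,0],0],[[0,0,0],[0,0,0],0.1],[[0,0,0],[0,0,0],0.2],[[0,0,0],[0,0,0],0.25],[[0,0,0],[0,0,0],0.3],[[0,0,0],[0,0,0],1],[[0,0,0],[0,0,0],1],[[0,0,0],[0,0,0],1]]';python3 -m jog '[[[0,0,0],[0,0,0],1],[[0,0,3],[0,0,0],1],[[0,0,10],[0,0,0],1],[[0,0,25],[0,0,0],1],[[0,0,40],[0,0,0],1],[[0,0,40],[0,0,0],1],[[0,0,15],[0,0,0],1],[[0,0,0],[0,0,0],1]]'
python3 - <<'E'
from h import *
f=grab_frame("wrist");cv2.imwrite("pics/w8.png",f["pixels"])
st=manip.state();r=R.from_quat(st['eef_rot']).as_matrix();print(st['eef_pos'],np.degrees(np.arctan2(r[1,0],r[0,0])),st['ft_force'])
E
```

```text
clock: 13.9
eef_pos: [0.5004, 0.2677, 0.0486]
eef_rot: [0.521, 0.478, -0.478, -0.521]
ft_force: [-0.4, -1.3, 5.4]
opening: 0.719
clock: 14.7
eef_pos: [0.5018, 0.2688, 0.1834]
eef_rot: [0.521, 0.48, -0.476, -0.521]
ft_force: [0.8, -0.2, -2.6]
opening: 0.719
[0.50004865 0.2679921  0.18089479] 85.12555987219969 [ 0.31058275  0.02680969 -3.14242239]
```

View pics/w8.png

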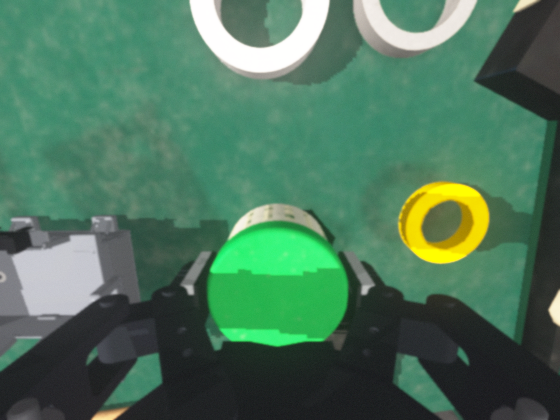

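```bash
python3 -m jog '[[[5,-18,5],[0,0,0],1],[[10,-36,0],[0,0,0],1],[[12,-46,0],[0,0,0],1],[[12,-46,0],[0,0,0],1],[[12,-46,0],[0,0,0],1],[[9.5,-36,0],[0,0,0],1],[[6,-20.5,0],[0,0,0],1],[[0,0,0],[0,0,0],1]]';python3 - <<'E'
from h import *
import pickle
f={n:grab_frame(n) for n in("wrist","top","scene")};pickle.dump(f,open("f5.pkl","wb"))
cv2.imwrite("pics/w9.png",f["wrist"]["pixels"])
st=manip.state();r=R.from_quat(st['eef_rot']).as_matrix();print(st['eef_pos'],np.degrees(np.arctan2(r[1,0],r[0,0])),st['ft_force'])
E
```

```text
clock: 15.55
eef_pos: [0.5649, 0.013, 0.1825]
eef_rot: [-0.523, -0.474, 0.478, 0.523]
ft_force: [-0.7, -0.3, -2.3]
opening: 0.714
[0.56473406 0.02062765 0.18320695] 85.18839980646345 [ 0.28429422  0.22330763 -2.78190336]
```

View pics/w9.png

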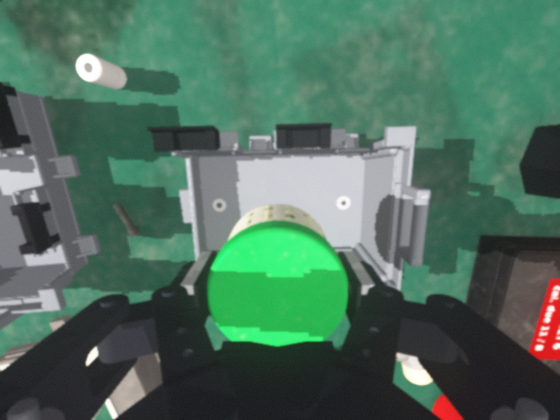

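```bash
python3 -m jog '[[[2,-1,-15],[0,0,0],1],[[0,0,-30],[0,0,0],1],[[0,0,-35],[0,0,0],1],[[0,0,-25],[0,0,0],1],[[0,0,-10],[0,0,0],1],[[0,0,-5],[0,0,0],1],[[0,0,-3],[0,0,0],1],[[0,0,0],[0,0,0],1]]';python3 -m jog '[[[0,0,-2],[0,0,0],1],[[0,0,-1],[0,0,0],1],[[0,0,0],[0,0,0],1]]'
```

```text
clock: 16.5
eef_pos: [0.5694, 0.0186, 0.0633]
eef_rot: [0.521, 0.479, -0.478, -0.52]
ft_force: [0.8, 0.5, -2.8]
opening: 0.714
clock: 16.8
eef_pos: [0.5688, 0.0182, 0.0601]
eef_rot: [0.521, 0.478, -0.478, -0.521]
ft_force: [-0.0, 0.5, -3.1]
opening: 0.719
```

```bash
python3 -m jog '[[[0,0,-2],[0,0,0],1],[[0,0,-2],[0,0,0],1],[[0,0,-1],[0,0,0],1],[[0,0,-1],[0,0,0],1],[[0,0,0],[0,0,0],1]]';python3 -m jog '[[[0,0,-1],[0,0,0],1],[[0,0,0],[0,0,0],1]]';python3 -m jog '[[[0,0,-0.7],[0,0,0],1],[[0,0,0],[0,0,0],1]]'
```

```text
clock: 17.3
eef_pos: [0.5683, 0.0182, 0.0533]
eef_rot: [-0.521, -0.478, 0.478, 0.521]
ft_force: [0.3, 0.1, -2.5]
opening: 0.72
clock: 17.5
eef_pos: [0.5684, 0.0182, 0.0525]
eef_rot: [-0.521, -0.478, 0.478, 0.521]
ft_force: [0.4, 0.4, -2.3]
opening: 0.716
clock: 17.7
eef_pos: [0.5684, 0.0183, 0.0518]
eef_rot: [-0.521, -0.478, 0.478, 0.521]
ft_force: [0.2, 0.3, -2.3]
opening: 0.718
```

```bash
python3 -m jog '[[[0,0,-0.7],[0,0,0],1],[[0,0,0],[0,0,0],1]]';python3 -m jog '[[[0,0,-0.7],[0,0,0],1],[[0,0,0],[0,0,0],1]]'
```

```text
clock: 17.9
eef_pos: [0.5685, 0.0182, 0.0517]
eef_rot: [-0.521, -0.478, 0.478, 0.521]
ft_force: [-2.9, 0.0, 2.2]
opening: 0.717
clock: 18.1
eef_pos: [0.5686, 0.0183, 0.0517]
eef_rot: [-0.521, -0.478, 0.478, 0.521]
ft_force: [-4.7, -0.5, 6.4]
opening: 0.715
```

```bash
python3 -m jog '[[[0,0,0.7],[0,0,0],1],[[0,0,0],[0,0,0],0.22],[[0,0,0],[0,0,0],0.15],[[0,0,0],[0,0,0],0.05],[[0,0,0],[0,0,0],0],[[0,0,10],[0,0,0],0],[[0,0,30],[0,0,0],0],[[0,0,40],[0,0,0],0]]';python3 -m jog '[[[0,0,40],[0,0,0],0],[[0,-15,40],[0,0,-4],0],[[5,-25,10],[0,0,-8],0],[[5,-30,0],[0,0,-8],0],[[5,-30,0],[0,0,-8],0],[[5,-30,0],[0,0,-8],0],[[5,-30,0],[0,0,-8],0],[[5,-30,0],[0,0,-8],0]]';python3 - <<'E'
from h import *
import pickle
f={n:grab_frame(n) for n in("wrist","top","scene")};pickle.dump(f,open("f6.pkl","wb"))
crop(f["scene"],220,150,130,100,6,"s6.png");cv2.imwrite("pics/w10.png",f["wrist"]["pixels"])
st=manip.state();r=R.from_quat(st['eef_rot']).as_matrix();print(st['eef_pos'],np.degrees(np.arctan2(r[1,0],r[0,0])),st['ft_force'])
E
```

```text
clock: 18.9
eef_pos: [0.5666, 0.0181, 0.1306]
eef_rot: [-0.52, -0.477, 0.48, 0.522]
ft_force: [0.0, -0.1, 0.9]
opening: 0.999
clock: 19.7
eef_pos: [0.5986, -0.1729, 0.2221]
eef_rot: [0.678, 0.2, -0.199, -0.678]
ft_force: [-0.5, 0.5, 0.5]
opening: 0.997
[ 0.59791137 -0.17540923  0.22208439] 32.82784851513458 [0.20582822 0.37423358 0.68088567]
```

View pics/s6.png

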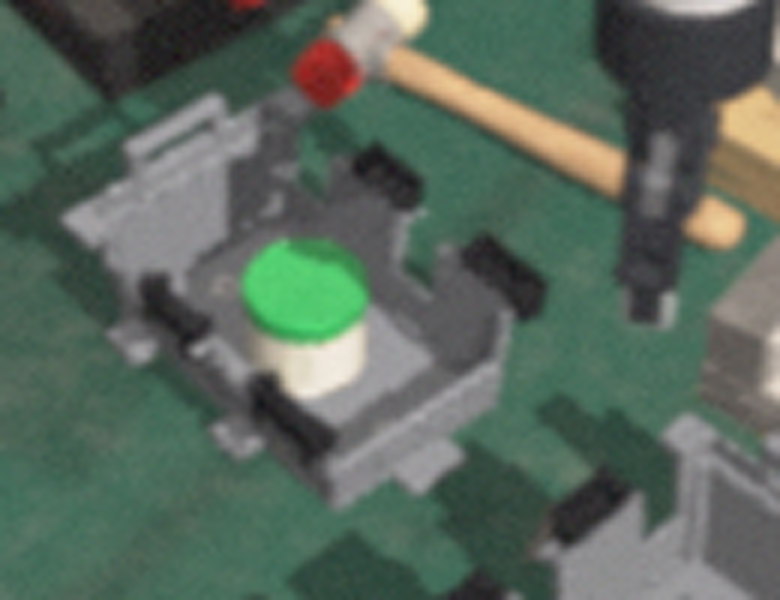

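View pics/w10.png

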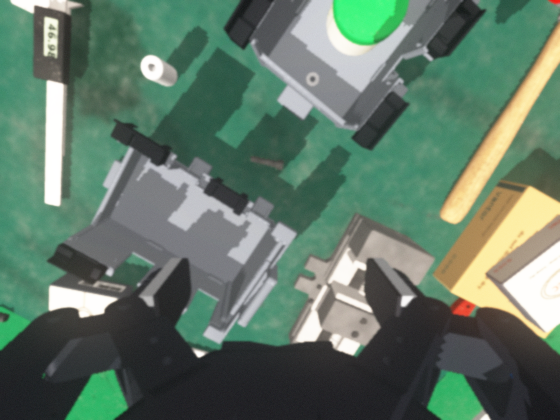

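```bash
python3 -m jog '[[[8,-21,0],[0,0,-8.3],0.3],[[8,-21,0],[0,0,-8.3],0.5],[[8,-20,0],[0,0,-8.2],0.6],[[7.5,-20,0],[0,0,-8.2],0.6],[[0,0,-40],[0,0,0],0.6],[[0,0,-30],[0,0,0],0.6],[[0,0,-10],[0,0,0],0.6],[[0,0,0],[0,0,0],0.6]]';python3 - <<'E'
from h import *
st=manip.state();r=R.from_quat(st['eef_rot']).as_matrix();print(st['eef_pos'],np.degrees(np.arctan2(r[1,0],r[0,0])),st['ft_force'])
f=grab_frame("wrist");cv2.imwrite("pics/w11.png",f["pixels"])
E
```

```text
clock: 20.65
eef_pos: [0.6292, -0.2512, 0.1392]
eef_rot: [-0.706, -0.0, 0.003, 0.708]
ft_force: [0.4, 0.6, -0.2]
opening: 0.4
[ 0.62915967 -0.25118144  0.13918496] 0.26657875324039565 [ 0.36047174  0.59758896 -0.20632011]
```

View pics/w11.png

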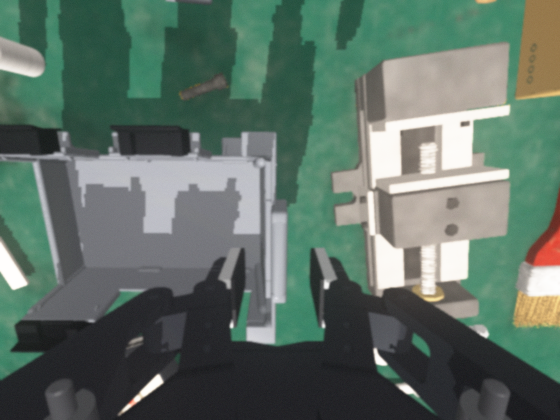

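```bash
python3 -m jog '[[[0,-6,-15],[0,0,-0.4],0.6],[[0,0,-20],[0,0,0],0.6],[[0,0,-9],[0,0,0],0.7],[[0,0,0],[0,0,0],0.8],[[0,0,0],[0,0,0],0.85],[[0,0,0],[0,0,0],0.85]]';python3 - <<'E'
from h import *
st=manip.state();r=R.from_quat(st['eef_rot']).as_matrix();print(st['eef_pos'],np.degrees(np.arctan2(r[1,0],r[0,0])),st['ft_force'])
f=grab_frame("wrist");cv2.imwrite("pics/w12.png",f["pixels"])
E
```

```text
clock: 21.3
eef_pos: [0.6309, -0.2602, 0.0984]
eef_rot: [0.707, -0.001, 0.002, -0.707]
ft_force: [0.7, 0.3, 0.7]
opening: 0.154
[ 0.63085347 -0.26022433  0.09841544] -0.2850518940542957 [0.73658962 0.33217044 0.67233675]
```

View pics/w12.png

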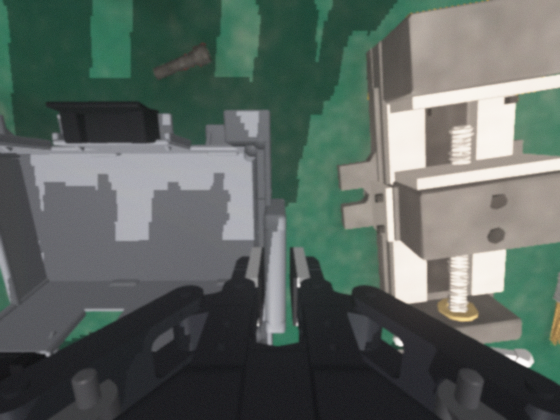

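```bash
python3 -m jog '[[[-1,2.5,-3.5],[0,0,0],0.85],[[0,0,0],[0,0,0],0.87],[[0,0,0],[0,0,0],0.89],[[0,0,0],[0,0,0],1],[[0,0,0],[0,0,0],1],[[0,0,0],[0,0,0],1]]';python3 - <<'E'
from h import *
st=manip.state();r=R.from_quat(st['eef_rot']).as_matrix();print(st['eef_pos'],np.degrees(np.arctan2(r[1,0],r[0,0])),st['ft_force'],st['wrist_torque'],st['opening'])
E
python3 -m jog '[[[0,0,0.5],[0,0,0],1],[[0,0,0.5],[0,0,0],1],[[0,0,1],[0,0,0],1],[[0,0,2],[0,0,0],1],[[0,0,4],[0,0,0],1]]'
```

```text
clock: 21.95
eef_pos: [0.6295, -0.2568, 0.0939]
eef_rot: [-0.707, 0.001, -0.002, 0.707]
ft_force: [0.1, 0.5, 1.3]
opening: 0.101
[ 0.62947966 -0.25682667  0.09390018] -0.2565898654967803 [0.07041455 0.54606359 1.26583772] [ 0.15143096 -0.21971937  0.08497692] 0.1013227593699657
clock: 22.45
eef_pos: [0.6279, -0.2571, 0.1008]
eef_rot: [-0.707, 0.003, -0.001, 0.707]
ft_force: [-0.5, 0.4, -3.9]
opening: 0.107
```

```bash
python3 -m jog '[[[0,0,10],[0,0,0],1],[[0,0,20],[0,0,0],1],[[0,0,30],[0,0,0],1],[[0,0,35],[0,0,0],1],[[0,0,30],[0,0,-2],1],[[0,0,15],[0,0,-4],1],[[-4,8,0],[0,0,-7],1],[[-6,14,0],[0,0,-8],1]]';python3 -m jog '[[[-6,14,0],[0,0,-8],1],[[-6,14,0],[0,0,-8],1],[[-6,14,0],[0,0,-8],1],[[-6,14,0],[0,0,-8],1],[[-6,14,0],[0,0,-8],1],[[-6,14,0],[0,0,-8],1],[[-6,14,0],[0,0,-8],1],[[-6,12,0],[0,0,-8],1]]';python3 - <<'E'
from h import *
st=manip.state();r=R.from_quat(st['eef_rot']).as_matrix();print(st['eef_pos'],np.degrees(np.arctan2(r[1,0],r[0,0])),st['ft_force'],st['wrist_torque'],st['opening'],st['qpos'])
E
```

```text
clock: 23.25
eef_pos: [0.6189, -0.2375, 0.2441]
eef_rot: [0.695, -0.132, 0.135, -0.694]
ft_force: [0.1, 0.4, -3.4]
opening: 0.102
clock: 24.05
eef_pos: [0.5704, -0.1247, 0.2424]
eef_rot: [-0.519, 0.48, -0.48, 0.519]
ft_force: [-0.3, 0.1, -4.1]
opening: 0.105
[ 0.57040805 -0.12467599  0.2423501 ] -85.57696588354928 [-0.26112562  0.09208823 -4.13976267] [-0.27658834 -0.0159114  -0.01440532] 0.1046138778480844 [-0.71931622  0.46330847  1.10542855  1.81221035 -0.45336398  1.15013938
 -0.95714486]
```

```bash
python3 -m jog '[[[-7,13,0],[0,0,-5],1],[[-5,9,-10],[0,0,-4.3],1],[[-2,3.5,-20],[0,0,0],1],[[0,0,-15],[0,0,0],1],[[0,0,-5],[0,0,0],1],[[0,0,0],[0,0,0],1],[[0,0,0],[0,0,0],1]]';python3 - <<'E'
from h import *
import pickle
f={n:grab_frame(n) for n in("wrist","top","scene")};pickle.dump(f,open("f7.pkl","wb"))
crop(f["scene"],210,130,130,100,6,"s7.png");crop(f["top"],190,140,130,100,6,"t7.png");cv2.imwrite("pics/w13.png",f["wrist"]["pixels"])
st=manip.state();r=R.from_quat(st['eef_rot']).as_matrix();print(st['eef_pos'],r.round(3),np.degrees(np.arctan2(r[1,0],r[0,0])),st['ft_force'])
E
```

```text
clock: 24.75
eef_pos: [0.5574, -0.1007, 0.1924]
eef_rot: [0.479, -0.519, 0.52, -0.479]
ft_force: [0.0, 0.3, -3.1]
opening: 0.102
[ 0.557673   -0.10041602  0.19261809] [[-0.081  0.002  0.997]
 [-0.997 -0.    -0.081]
 [ 0.    -1.     0.002]] -94.62217536222514 [-0.86031608 -0.22846883 -3.86682498]
```

View pics/s7.png

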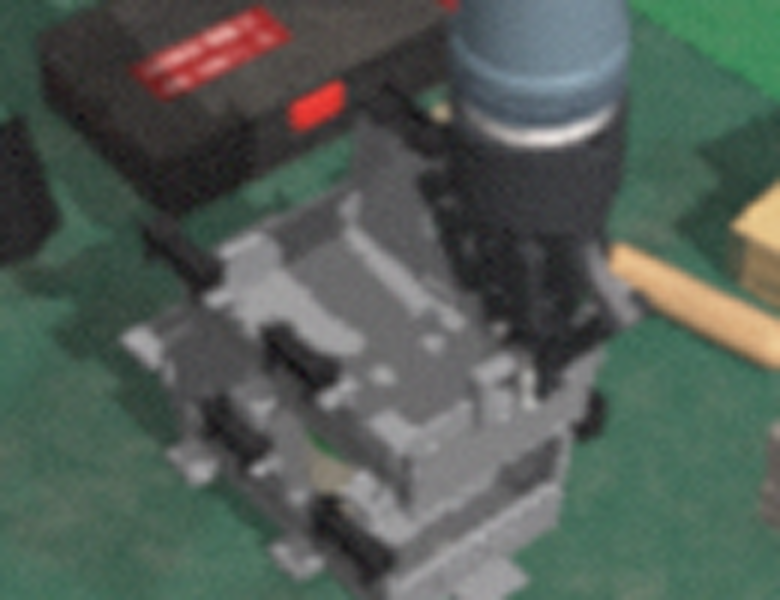

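View pics/t7.png

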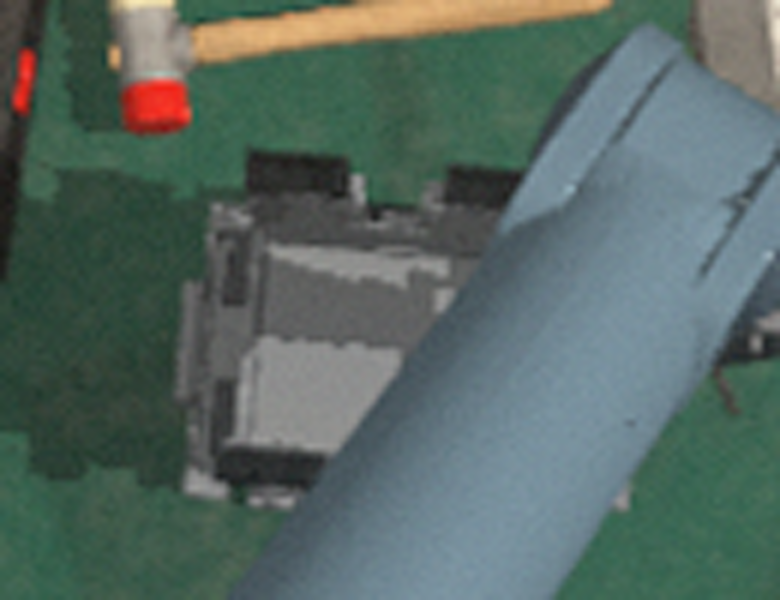

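View pics/w13.png

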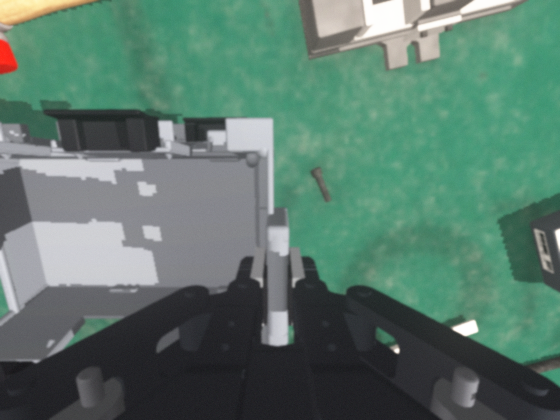

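```bash
python3 - <<'E'
from h import *
import pickle
f7=pickle.load(open("f7.pkl","rb"));f0=pickle.load(open("f0.pkl","rb"));f6=pickle.load(open("f6.pkl","rb"));f5=pickle.load(open("f5.pkl","rb"))
crop(f7["top"],215,150,75,85,7,"a.png");crop(f6["top"],215,150,75,85,7,"b.png")
a=cv2.imread("pics/a.png")[:,:390];b=cv2.imread("pics/b.png")[:,:390];cv2.imwrite("pics/ab.png",np.hstack([a,b]))
E
```

```text
(no output)
```

View pics/ab.png

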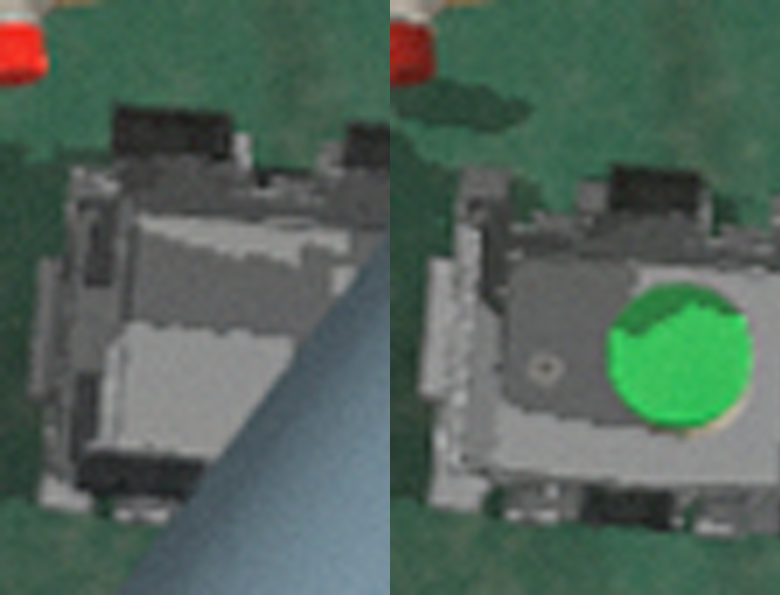

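```bash
python3 - <<'E'
from h import *
import pickle
f7=pickle.load(open("f7.pkl","rb"));t=f7["top"]
K,Rm,tt=cam(t);print("cam",-Rm.T@tt)
c=lambda u,v:(215+(u+.5)/7-.5,150+(v+.5)/7-.5)
o=np.array([.5667,.01935]);a=1.486
xh=np.array([np.cos(a),np.sin(a)]);yh=np.array([-xh[1],xh[0]])
def L(uv,z):
    p=px2w(t,*uv,z)[:2]-o;return np.round([p@xh*1e3,p@yh*1e3],1)
print("upper",[L(c(*q),.1834) for q in((115,103),(233,108),(80,487),(190,497))])
print("upper corners",[L(c(*q),.1834) for q in((78,165),(40,500))])
print("lower",[L(c(u-390,v),.085) for u,v in((613,165),(700,170),(585,520),(670,530))])
print("lower loop",[L(c(u-390,v),.096) for u,v in((432,258),(418,393))])
E
```

```text
cam [ 0.35593353 -0.05209702  1.33204623]
upper [array([ 67.6, -76.7]), array([ 21.3, -78.7]), array([65.5, 75.3]), array([23. , 75.5])]
upper corners [array([ 79.5, -50.7]), array([80.3, 81.6])]
lower [array([ 32.6, -77.8]), array([ -4.4, -78.8]), array([29.6, 74. ]), array([-6.1, 75.1])]
lower loop [array([103.1, -29.2]), array([102.9,  28.2])]
```

```bash
python3 - <<'E'
from h import *
import pickle
f5=pickle.load(open("f5.pkl","rb"));f6=pickle.load(open("f6.pkl","rb"))
w=f5["wrist"];crop(w,130,100,300,80,2.6,"w9c.png");crop(f6["top"],215,160,100,75,7.5,"t6.png");crop(f6["wrist"],210,0,290,170,2.6,"w10c.png")
E
```

```text
(no output)
```

View pics/w9c.png

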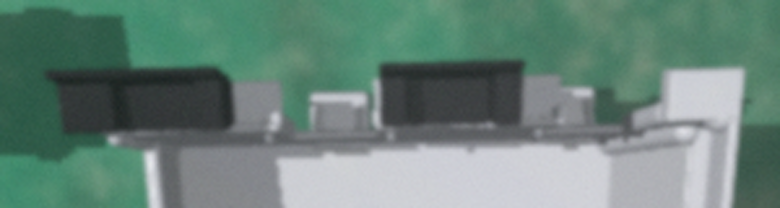

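View pics/t6.png

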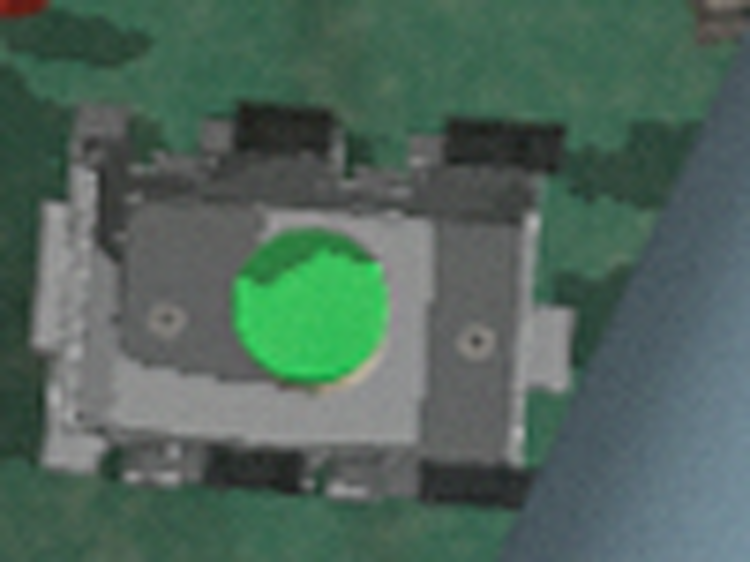

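View pics/w10c.png

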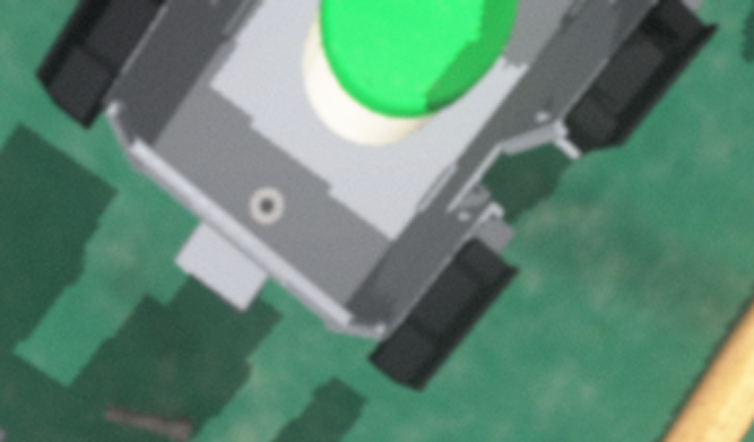

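```bash
python3 - <<'E'
from h import *
import pickle
f5=pickle.load(open("f5.pkl","rb"));f6=pickle.load(open("f6.pkl","rb"))
o=np.array([.5667,.01935]);a=1.486
xh=np.array([np.cos(a),np.sin(a)]);yh=np.array([-xh[1],xh[0]])
def L(f,uv,z):
    p=px2w(f,*uv,z)[:2]-o;return np.round([p@xh*1e3,p@yh*1e3],1)
c=lambda u,v:(130+u/2.6,100+v/2.6)
print([L(f5["wrist"],c(*q),.085) for q in((47,73),(222,68),(380,64),(522,62))])
print("div",[L(f5["wrist"],c(*q),.08) for q in((118,100),(212,95),(393,95),(485,93))])
c=lambda u,v:(215+u/7.5,160+v/7.5)
print([L(f6["top"],c(*q),.085) for q in((565,122),(448,118),(333,110),(240,102),(530,505),(420,500),(303,490),(205,485))])
c=lambda u,v:(210+u/2.6,v/2.6)
print([L(f6["wrist"],c(*q),.085) for q in((420,388),(518,268),(620,145),(716,27),(38,75))])
E
```

```text
[array([-99.,  73.]), array([-50.8,  73.9]), array([-7.4, 74.5]), array([31.4, 74.7])]
div [array([-81.9,  65.6]), array([-55.1,  66.7]), array([-3.9, 66.3]), array([22.1, 66.6])]
[array([-98.1, -79.4]), array([-51.8, -77.1]), array([ -6.2, -76.5]), array([ 30.8, -76.5]), array([-96.9,  73.4]), array([-54.2,  75.1]), array([-8.5, 75. ]), array([29.7, 76.3])]
[array([-97. , -79.6]), array([-50.5, -79. ]), array([ -6.1, -78.7]), array([ 33. , -78.1]), array([-99.2,  72.6])]
```

```bash
python3 - <<'E'
from h import *
import pickle
w=pickle.load(open("f7.pkl","rb"))["wrist"]; crop(w,0,90,300,90,2.6,"w13c.png")
w=pickle.load(open("f7.pkl","rb"))["scene"]; crop(w,210,150,110,85,7.2,"s7c.png")
E
```

```text
(no output)
```

View pics/w13c.png

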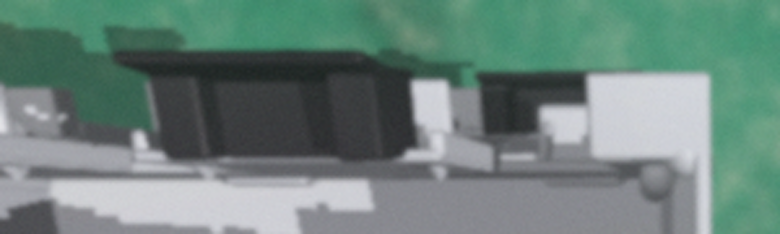

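View pics/s7c.png

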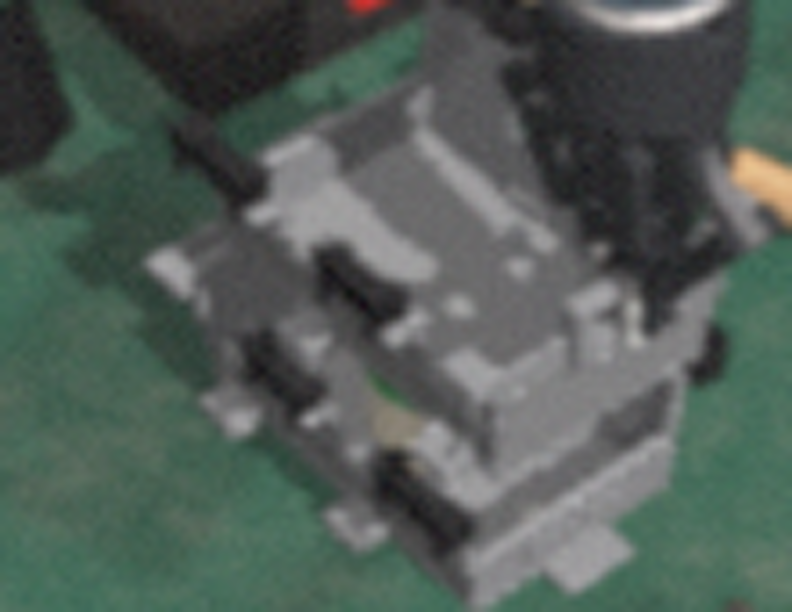

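```bash
python3 - <<'E'
from h import *
import pickle
w=pickle.load(open("f7.pkl","rb"))["wrist"]
o=np.array([.5667,.01935]);a=1.486
xh=np.array([np.cos(a),np.sin(a)]);yh=np.array([-xh[1],xh[0]])
def L(f,uv,z):
    p=px2w(f,*uv,z)[:2]-o;return np.round([p@xh*1e3,p@yh*1e3],1)
c=lambda u,v:(u/2.6,90+v/2.6)
print("low",[L(w,c(*q),.085) for q in((482,73),(580,73))])
print("up",[L(w,c(*q),.1834) for q in((120,56),(360,53))])
print("lug",[L(w,c(*q),.1084) for q in((540,105),(585,105))])
print("bar end",[L(w,c(*q),.1944) for q in((268*2.6,(210-90)*2.6),(289*2.6,(210-90)*2.6))])
E
```

```text
low [array([-52.9, -78.8]), array([-80.7, -78.9])]
up [array([-24.9, -76.1]), array([-63.1, -76.8])]
lug [array([-74.2, -69.8]), array([-85.8, -69.9])]
bar end [array([-116.9,  -37.2]), array([-125.6,  -37.2])]
```

```bash
python3 -m jog '[[[1.9,-0.8,0],[0,0,0.57],1],[[0,0,-4],[0,0,0],1],[[0,0,-5],[0,0,0],1],[[0,0,-3],[0,0,0],1],[[0,0,-1],[0,0,0],1],[[0,0,0],[0,0,0],1]]';cat > st.py <<'E'
from h import *
st=manip.state();r=R.from_quat(st['eef_rot']).as_matrix();p=st['eef_pos']
o=np.array([.5686,.0181]);a=np.radians(85.95);xh=np.array([np.cos(a),np.sin(a)]);yh=np.array([-xh[1],xh[0]])
F=st['ft_force'];M=st['wrist_torque'];d=p[:2]-o
print("TCPlow %.1f %.1f z %.2f yaw %.2f pitch %.2f | F along %.1f lat %.1f z %.1f | M x %.2f y %.2f z %.2f | t %.2f op %.3f"%(d@xh*1e3,d@yh*1e3,p[2]*1e3,np.degrees(np.arctan2(r[1,0],r[0,0])),np.degrees(r[2,0]),F[:2]@xh,F[:2]@yh,F[2],M[:2]@xh,M[:2]@yh,M[2],st['clock'],st['opening']))
E
python3 st.py
```

```text
clock: 25.5
eef_pos: [0.5586, -0.1005, 0.1782]
eef_rot: [-0.482, 0.517, -0.517, 0.482]
ft_force: [0.6, -0.1, -3.3]
opening: 0.1
TCPlow -119.0 1.6 z 178.24 yaw -94.02 pitch 0.00 | F along -0.0 lat -0.6 z -3.3 | M x 0.04 y 0.37 z 0.03 | t 25.50 op 0.100
```

```bash
python3 -m jog '[[[1,-0.8,-1],[0,0,0],1],[[0,0,-1],[0,0,0],1],[[0,0,0],[0,0,0],1]]';python3 st.py;python3 -m jog '[[[0,0,-0.7],[0,0,0],1],[[0,0,-0.7],[0,0,0],1],[[0,0,0],[0,0,0],1]]';python3 st.py;python3 -m jog '[[[0,0,-0.7],[0,0,0],1],[[0,0,0],[0,0,0],1]]';python3 st.py
```

```text
clock: 25.8
eef_pos: [0.5599, -0.1014, 0.1766]
eef_rot: [0.482, -0.517, 0.517, -0.482]
ft_force: [-0.6, 0.4, -3.9]
opening: 0.104
TCPlow -119.8 0.2 z 176.65 yaw -94.02 pitch 0.00 | F along 0.3 lat 0.6 z -3.9 | M x 0.01 y 0.28 z -0.03 | t 25.80 op 0.104
clock: 26.1
eef_pos: [0.5598, -0.1013, 0.1752]
eef_rot: [-0.482, 0.517, -0.517, 0.482]
ft_force: [0.0, 0.5, -4.0]
opening: 0.104
TCPlow -119.7 0.3 z 175.16 yaw -94.01 pitch -0.00 | F along 0.5 lat 0.0 z -4.0 | M x -0.00 y 0.32 z 0.02 | t 26.10 op 0.104
clock: 26.3
eef_pos: [0.5598, -0.1013, 0.1745]
eef_rot: [-0.482, 0.517, -0.517, 0.482]
ft_force: [0.3, 0.7, -3.6]
opening: 0.103
TCPlow -119.7 0.3 z 174.50 yaw -94.01 pitch -0.00 | F along 0.7 lat -0.3 z -3.6 | M x -0.02 y 0.35 z -0.02 | t 26.30 op 0.103
```

Still free. Look once before contact.

```bash
python3 - <<'E'
from h import *
f=grab_frame("scene");crop(f,210,150,110,85,7.2,"s8.png");f=grab_frame("wrist");crop(f,0,60,300,220,2.6,"w14.png")
E
```

```text
(no output)
```

View pics/s8.png

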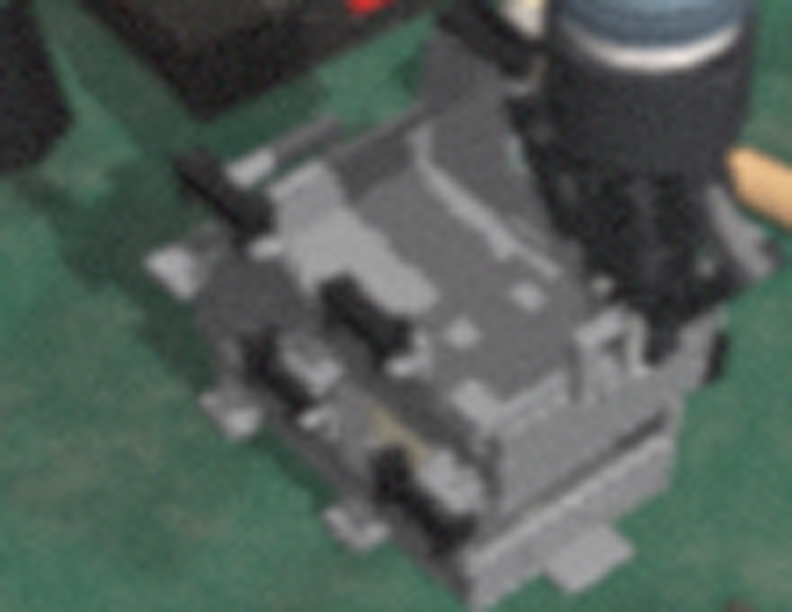

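View pics/w14.png

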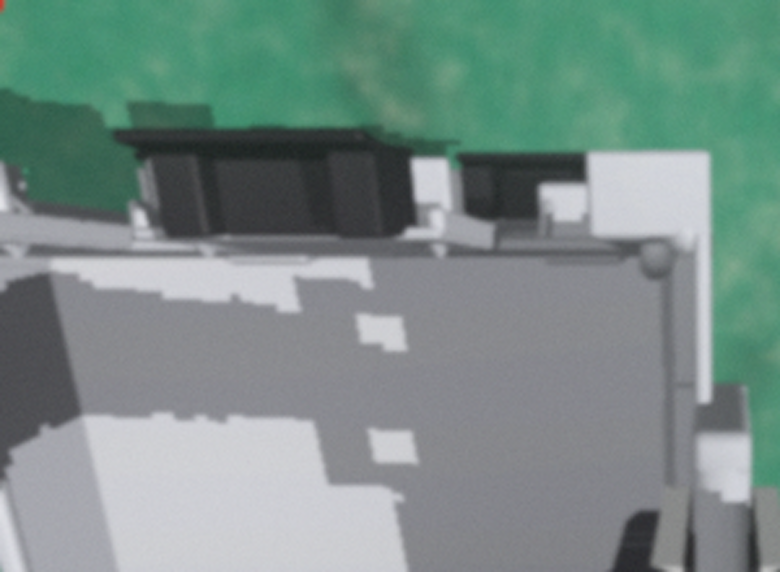

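```bash
for i in 1; do :; done; python3 -m jog '[[[0,0,-0.7],[0,0,0],1],[[0,0,0],[0,0,0],1]]';python3 st.py;python3 -m jog '[[[0,0,-0.5],[0,0,0],1],[[0,0,0],[0,0,0],1]]';python3 st.py;python3 -m jog '[[[0,0,-0.5],[0,0,0],1],[[0,0,0],[0,0,0],1]]';python3 st.py
```

```text
clock: 26.6
eef_pos: [0.5598, -0.1013, 0.1738]
eef_rot: [-0.482, 0.517, -0.517, 0.482]
ft_force: [0.3, -0.4, -4.0]
opening: 0.101
TCPlow -119.8 0.3 z 173.77 yaw -94.02 pitch -0.00 | F along -0.4 lat -0.4 z -4.0 | M x -0.01 y 0.28 z -0.02 | t 26.60 op 0.101
clock: 26.8
eef_pos: [0.5598, -0.1013, 0.1733]
eef_rot: [-0.482, 0.517, -0.517, 0.482]
ft_force: [-0.5, 0.1, -3.6]
opening: 0.103
TCPlow -119.8 0.3 z 173.31 yaw -94.01 pitch -0.00 | F along 0.0 lat 0.5 z -3.6 | M x -0.05 y 0.32 z -0.02 | t 26.80 op 0.103
clock: 27.0
eef_pos: [0.5598, -0.1013, 0.1728]
eef_rot: [-0.482, 0.517, -0.517, 0.482]
ft_force: [0.4, 0.4, -4.2]
opening: 0.103
TCPlow -119.8 0.3 z 172.79 yaw -94.02 pitch -0.00 | F along 0.4 lat -0.4 z -4.2 | M x 0.00 y 0.30 z -0.03 | t 27.00 op 0.103
```

```bash
python3 -m jog '[[[0,0,-0.5],[0,0,0],1],[[0,0,0],[0,0,0],1]]'>/dev/null;python3 st.py;python3 -m jog '[[[0,0,-0.5],[0,0,0],1],[[0,0,0],[0,0,0],1]]'>/dev/null;python3 st.py;python3 -m jog '[[[0,0,-0.4],[0,0,0],1],[[0,0,0],[0,0,0],1]]'>/dev/null;python3 st.py
```

```text
TCPlow -119.8 0.3 z 172.33 yaw -94.02 pitch -0.00 | F along -0.2 lat 0.1 z -3.5 | M x 0.00 y 0.32 z -0.01 | t 27.20 op 0.103
TCPlow -119.9 0.2 z 172.03 yaw -94.02 pitch -0.00 | F along -1.0 lat -0.8 z -2.3 | M x 0.03 y 0.24 z -0.04 | t 27.40 op 0.102
TCPlow -120.1 0.2 z 171.79 yaw -94.04 pitch -0.01 | F along -1.4 lat 0.7 z -0.8 | M x 0.14 y 0.27 z 0.05 | t 27.60 op 0.106
```

```bash
python3 -m jog '[[[0,0,-0.3],[0,0,0],1],[[0,0,0],[0,0,0],1]]'>/dev/null;python3 st.py;python3 -m jog '[[[0,0,-0.3],[0,0,0],1],[[0,0,0],[0,0,0],1]]'>/dev/null;python3 st.py
```

```text
TCPlow -120.1 0.1 z 171.68 yaw -94.04 pitch -0.00 | F along -1.1 lat 1.1 z 1.4 | M x 0.28 y 0.13 z -0.02 | t 27.80 op 0.103
TCPlow -120.2 0.1 z 171.59 yaw -94.04 pitch -0.01 | F along -0.7 lat 3.0 z 5.0 | M x 0.65 y 0.15 z 0.03 | t 28.00 op 0.103
```

```bash
python3 -m jog '[[[0,0,0.6],[0,0,0],1],[[0,0,0],[0,0,0],1]]'>/dev/null;python3 st.py;python3 -m jog '[[[0.1,1,0],[0,0,0],1],[[0.1,1,0],[0,0,0],1],[[0,0,0],[0,0,0],1]]'>/dev/null;python3 st.py
```

```text
TCPlow -120.1 0.2 z 171.64 yaw -94.04 pitch 0.02 | F along -1.6 lat 2.1 z 3.3 | M x 0.43 y 0.27 z 0.02 | t 28.20 op 0.104
TCPlow -118.2 -0.3 z 171.69 yaw -94.02 pitch 0.06 | F along -3.4 lat 0.4 z 1.8 | M x 0.10 y 0.63 z 0.06 | t 28.50 op 0.102
```

```bash
python3 -m jog '[[[0,0,0.4],[0,0,0],1],[[0.1,1,0],[0,0,0],1],[[0.1,1,0],[0,0,0],1],[[0,0,0],[0,0,0],1]]'>/dev/null;python3 st.py;python3 -m jog '[[[0.1,1,0],[0,0,0],1],[[0.1,1,0],[0,0,0],1],[[0,0,0],[0,0,0],1]]'>/dev/null;python3 st.py
```

```text
TCPlow -115.1 -0.0 z 171.70 yaw -93.98 pitch -0.02 | F along -1.5 lat -0.6 z 0.2 | M x -0.11 y 0.38 z 0.00 | t 28.90 op 0.101
TCPlow -113.3 0.1 z 171.71 yaw -94.00 pitch -0.02 | F along -1.7 lat 0.0 z -0.2 | M x -0.11 y 0.35 z -0.09 | t 29.20 op 0.108
```

```bash
python3 -m jog '[[[0.1,1,0],[0,0,0],1],[[0.1,1,0],[0,0,0],1],[[0,0,0],[0,0,0],1]]'>/dev/null;python3 st.py;python3 -m jog '[[[0.1,1,0],[0,0,0],1],[[0,0,0],[0,0,0],1]]'>/dev/null;python3 st.py;python3 -m jog '[[[0.1,1,0],[0,0,0],1],[[0,0,0],[0,0,0],1]]'>/dev/null;python3 st.py
```

```text
TCPlow -111.3 0.2 z 171.72 yaw -94.00 pitch -0.02 | F along -1.6 lat 0.8 z -0.9 | M x -0.04 y 0.35 z -0.01 | t 29.50 op 0.107
TCPlow -110.4 0.1 z 171.74 yaw -94.00 pitch -0.02 | F along -0.8 lat 0.2 z -0.1 | M x -0.02 y 0.39 z -0.00 | t 29.70 op 0.103
TCPlow -109.4 0.1 z 171.74 yaw -94.00 pitch -0.01 | F along -1.9 lat -0.1 z -1.5 | M x -0.09 y 0.36 z -0.03 | t 29.90 op 0.106
```

```bash
python3 -m jog '[[[0.1,1,0],[0,0,0],1],[[0,0,0],[0,0,0],1]]'>/dev/null;python3 st.py;python3 -m jog '[[[0.1,1,0],[0,0,0],1],[[0,0,0],[0,0,0],1]]'>/dev/null;python3 st.py;python3 -m jog '[[[0.1,1,0],[0,0,0],1],[[0,0,0],[0,0,0],1]]'>/dev/null;python3 st.py
```

```text
TCPlow -108.4 0.0 z 171.76 yaw -94.00 pitch -0.01 | F along -1.7 lat -0.3 z -0.9 | M x 0.01 y 0.35 z 0.03 | t 30.10 op 0.105
TCPlow -106.9 0.3 z 171.35 yaw -93.98 pitch -0.04 | F along 0.1 lat -0.3 z -3.7 | M x 0.00 y 0.36 z 0.02 | t 30.30 op 0.106
TCPlow -105.9 0.3 z 171.27 yaw -93.97 pitch -0.04 | F along 0.1 lat 0.3 z -3.2 | M x 0.03 y 0.37 z -0.02 | t 30.50 op 0.102
```

```bash
python3 -m jog '[[[0,0.6,0],[0,0,0],1],[[0,0,0],[0,0,0],1]]'>/dev/null;python3 st.py;python3 -m jog '[[[0,0.6,0],[0,0,0],1],[[0,0,0],[0,0,0],1]]'>/dev/null;python3 st.py
```

```text
TCPlow -105.8 0.0 z 171.68 yaw -94.00 pitch -0.01 | F along -0.1 lat -0.3 z -3.1 | M x 0.02 y 0.38 z 0.02 | t 30.70 op 0.103
TCPlow -105.5 0.0 z 171.85 yaw -94.02 pitch 0.01 | F along -0.4 lat 1.2 z -3.6 | M x -0.02 y 0.38 z -0.02 | t 30.90 op 0.107
```

```bash
python3 -m jog '[[[0,0.6,0],[0,0,0],1],[[0,0,0],[0,0,0],1]]'>/dev/null;python3 st.py;python3 -m jog '[[[0,0,0],[0,0,0],1]]'>/dev/null;python3 st.py
```

```text
TCPlow -105.4 0.1 z 171.92 yaw -94.04 pitch 0.03 | F along -0.2 lat -0.1 z -4.6 | M x 0.04 y 0.59 z -0.03 | t 31.10 op 0.106
TCPlow -105.3 0.1 z 171.92 yaw -94.04 pitch 0.03 | F along -0.8 lat 0.3 z -4.0 | M x 0.05 y 0.63 z -0.06 | t 31.20 op 0.107
```

```bash
python3 -m jog '[[[0,-0.9,0],[0,0,0],1],[[0,-0.6,0],[0,0,0],1],[[0,0,0],[0,0,0],1]]'>/dev/null;python3 st.py;python3 -m jog '[[[0,0,-0.7],[0,0,0],1],[[0,0,-0.5],[0,0,0],1],[[0,0,0],[0,0,0],1]]'>/dev/null;python3 st.py
```

```text
TCPlow -106.2 -0.2 z 171.85 yaw -94.01 pitch -0.02 | F along -0.4 lat 0.3 z -3.4 | M x 0.01 y 0.38 z 0.04 | t 31.50 op 0.105
TCPlow -106.2 -0.0 z 170.53 yaw -94.01 pitch -0.01 | F along 0.2 lat -0.7 z -2.7 | M x -0.01 y 0.36 z -0.02 | t 31.80 op 0.101
```

```bash
python3 -m jog '[[[0,0,-0.5],[0,0,0],1],[[0,0,0],[0,0,0],1]]'>/dev/null;python3 st.py;python3 -m jog '[[[0,0,-0.5],[0,0,0],1],[[0,0,0],[0,0,0],1]]'>/dev/null;python3 st.py;python3 -m jog '[[[0,0,-0.5],[0,0,0],1],[[0,0,0],[0,0,0],1]]'>/dev/null;python3 st.py
```

```text
TCPlow -106.4 -0.1 z 170.11 yaw -94.01 pitch -0.00 | F along -0.4 lat 0.7 z -3.5 | M x 0.03 y 0.35 z -0.01 | t 32.00 op 0.096
TCPlow -106.4 -0.0 z 169.60 yaw -94.02 pitch -0.00 | F along -0.3 lat 0.7 z -3.7 | M x -0.03 y 0.33 z 0.02 | t 32.20 op 0.100
TCPlow -106.4 -0.0 z 169.10 yaw -94.02 pitch -0.00 | F along -0.4 lat 0.1 z -2.8 | M x -0.01 y 0.34 z -0.03 | t 32.40 op 0.104
```

Free descent into the saddles. Continue.

```bash
python3 -m jog '[[[0,0,-0.4],[0,0,0],1],[[0,0,0],[0,0,0],1]]'>/dev/null;python3 st.py;python3 -m jog '[[[0,0,-0.4],[0,0,0],1],[[0,0,0],[0,0,0],1]]'>/dev/null;python3 st.py;python3 -m jog '[[[0,0,-0.4],[0,0,0],1],[[0,0,0],[0,0,0],1]]'>/dev/null;python3 st.py
```

```text
TCPlow -106.4 -0.1 z 168.72 yaw -94.01 pitch -0.00 | F along -0.5 lat -0.0 z -3.9 | M x -0.06 y 0.37 z 0.00 | t 32.60 op 0.101
TCPlow -106.4 -0.1 z 168.35 yaw -94.02 pitch 0.00 | F along 0.3 lat 0.6 z -3.5 | M x -0.01 y 0.36 z -0.02 | t 32.80 op 0.105
TCPlow -106.5 -0.1 z 168.07 yaw -94.03 pitch -0.01 | F along -0.0 lat 0.7 z -3.2 | M x -0.01 y 0.26 z 0.04 | t 33.00 op 0.103
```

```bash
python3 -m jog '[[[0,0,-0.3],[0,0,0],1],[[0,0,0],[0,0,0],1]]'>/dev/null;python3 st.py;python3 -m jog '[[[0,0,-0.3],[0,0,0],1],[[0,0,0],[0,0,0],1]]'>/dev/null;python3 st.py;python3 -m jog '[[[0,0,-0.2],[0,0,0],1],[[0,0,0],[0,0,0],1]]'>/dev/null;python3 st.py
```

```text
TCPlow -106.7 -0.2 z 167.90 yaw -94.03 pitch -0.00 | F along -1.0 lat 0.1 z -1.9 | M x 0.08 y 0.22 z 0.01 | t 33.20 op 0.105
TCPlow -106.8 -0.2 z 167.68 yaw -94.04 pitch 0.00 | F along -1.1 lat 0.3 z -0.2 | M x 0.19 y 0.27 z -0.03 | t 33.40 op 0.104
TCPlow -106.8 -0.2 z 167.67 yaw -94.04 pitch 0.00 | F along -0.7 lat 2.5 z 3.2 | M x 0.32 y 0.28 z 0.03 | t 33.60 op 0.099
```

```bash
python3 -m jog '[[[0,0,0.3],[0,0,0],1],[[0,0,0],[0,0,0],1]]'>/dev/null;python3 st.py;python3 - <<'E'
from h import *
f=grab_frame("scene");crop(f,210,150,110,85,7.2,"s9.png");f=grab_frame("wrist");crop(f,0,60,300,220,2.6,"w15.png")
E
```

```text
TCPlow -106.8 -0.2 z 167.69 yaw -94.03 pitch 0.02 | F along -1.6 lat 0.6 z 1.9 | M x 0.28 y 0.33 z -0.02 | t 33.80 op 0.104
```

View pics/s9.png

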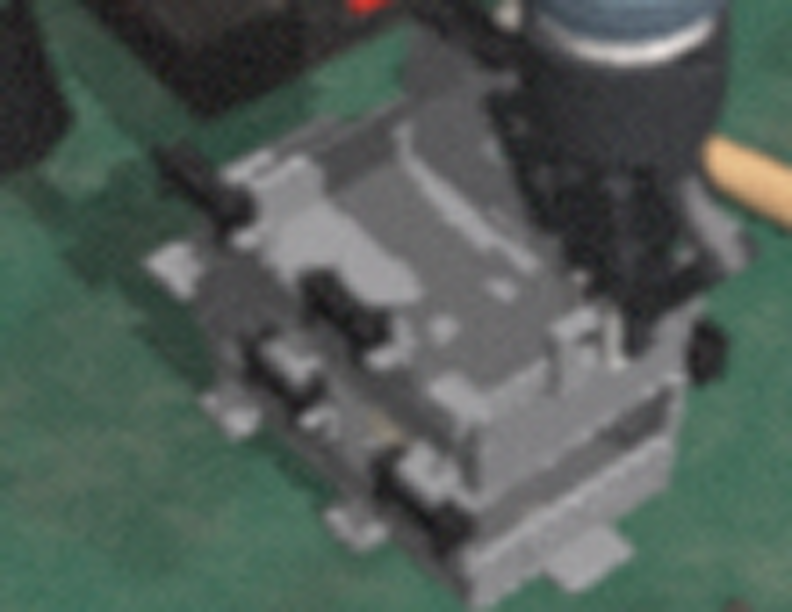

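View pics/w15.png

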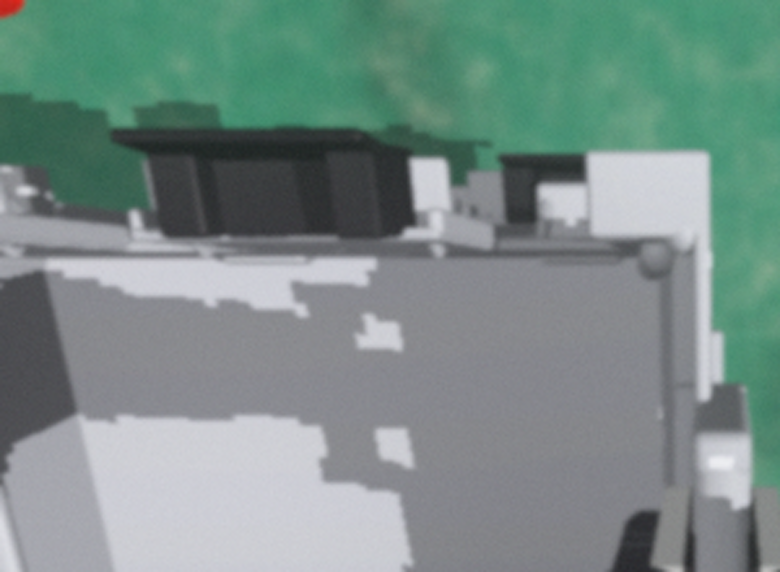

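```bash
python3 -m jog '[[[0,0,0.3],[0,0,0],1],[[0,0,0],[0,0,0],1]]'>/dev/null;python3 st.py; python3 -m jog '[[[0,0,0],[0,0,0],0.88],[[0,0,0],[0,0,0],0.86],[[0,0,0],[0,0,0],0.84],[[0,0,0],[0,0,0],0.8],[[0,0,0],[0,0,0],0.7],[[0,0,0],[0,0,0],0.6]]';python3 st.py;python3 - <<'E'
from h import *
f=grab_frame("wrist");cv2.imwrite("pics/w16.png",f["pixels"])
E
```

```text
TCPlow -106.6 -0.3 z 167.75 yaw -94.02 pitch 0.03 | F along -1.8 lat -0.1 z -0.2 | M x 0.10 y 0.47 z 0.03 | t 34.10 op 0.104
clock: 34.7
eef_pos: [0.5613, -0.0877, 0.1678]
eef_rot: [-0.482, 0.517, -0.517, 0.482]
ft_force: [-0.5, 0.3, -0.7]
opening: 0.4
TCPlow -106.1 -0.2 z 167.76 yaw -94.00 pitch -0.02 | F along 0.3 lat 0.5 z -0.7 | M x 0.04 y 0.00 z -0.04 | t 34.70 op 0.400
```

View pics/w16.png

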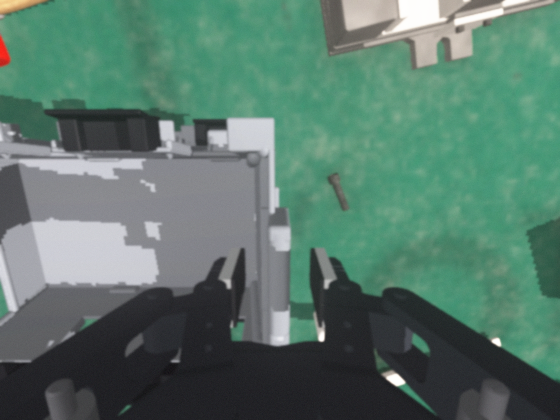

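```bash
python3 -m jog '[[[0,0,5],[0,0,0],0.6],[[0,0,20],[0,0,0],0.6],[[0,0,40],[0,0,0],0.6],[[0,0,40],[0,0,0],0.6],[[-10,-30,30],[0,0,0],0.6],[[-20,-40,0],[0,0,0],0.6],[[-20,-40,0],[0,0,0],0.6],[[-20,-40,0],[0,0,0],0.6]]';python3 -m jog '[[[-20,-40,0],[0,0,0],0.6],[[-20,-40,0],[0,0,0],0.6],[[-20,-30,0],[0,0,0],0.6],[[0,0,0],[0,0,0],0.6]]';python3 - <<'E'
from h import *
import pickle
f={n:grab_frame(n) for n in("wrist","top","scene")};pickle.dump(f,open("f9.pkl","wb"))
crop(f["scene"],210,150,110,85,7.2,"s10.png");crop(f["top"],200,150,110,85,7.2,"t10.png");cv2.imwrite("pics/top10.png",f["top"]["pixels"])
E
```

```text
clock: 35.55
eef_pos: [0.4905, -0.2395, 0.3036]
eef_rot: [0.482, -0.517, 0.517, -0.483]
ft_force: [-0.2, 0.1, -0.0]
opening: 0.401
clock: 35.95
eef_pos: [0.4253, -0.3545, 0.304]
eef_rot: [0.479, -0.52, 0.521, -0.478]
ft_force: [0.2, 0.1, 0.2]
opening: 0.4
```

View pics/s10.png

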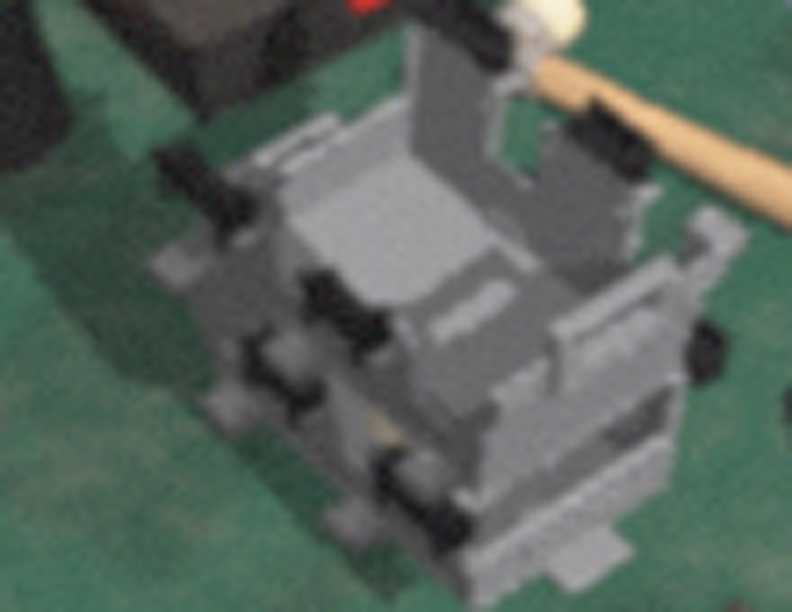

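View pics/t10.png

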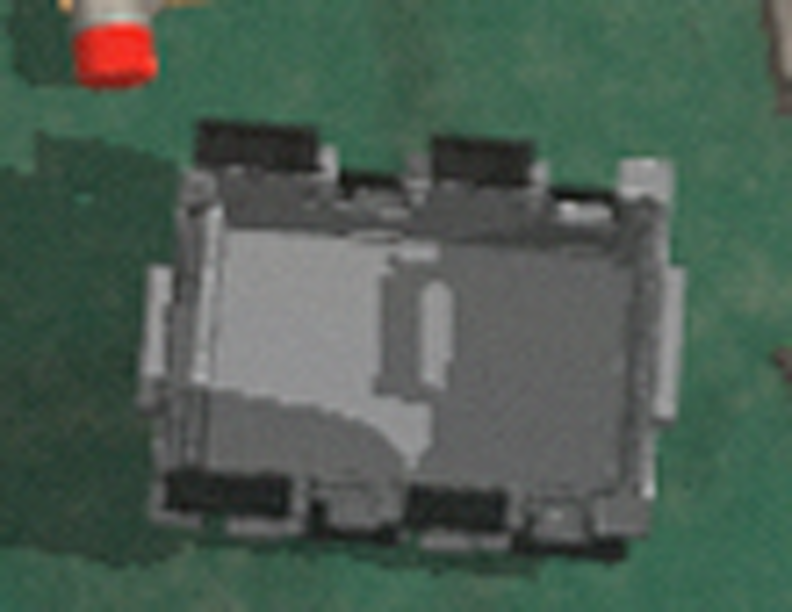

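View pics/top10.png

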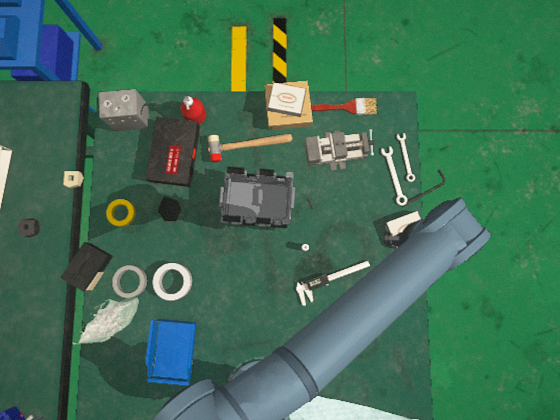

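```bash
python3 - <<'E'
from fit import *
import pickle
F=pickle.load(open("f9.pkl","rb"))
a=np.radians(85.95);xh=np.array([np.cos(a),np.sin(a)]);o=np.array([.5686,.0181])
def box(x0,x1,y0,y1,z): return [(x0,y0,z),(x1,y0,z),(x1,y1,z),(x0,y1,z)]
u=o-.0075*xh
for n,x0,y0,w,h,nm in(("scene",210,150,110,85,"so2.png"),("top",200,150,110,85,"to2.png")):
    f=F[n];im=cv2.resize(f["pixels"][y0:y0+h,x0:x0+w],None,fx=7.2,fy=7.2,interpolation=cv2.INTER_CUBIC)
    L=[(box(94,104,-30,30,96),1,(0,0,255)),(box(-108,-88,-18,18,7),1,(0,255,255)),(box(-85,85,-50,50,3),1,(0,165,255)),(box(94,104,-30,30,96),0,(255,0,0)),(box(-108,-88,-18,18,7),0,(255,0,0))]
    for X in(62,-22):
        for s in(1,-1): L.append((box(X-11,X+11,s*60,s*70,10),1,(255,0,255)))
    for b,up,c in L:
        p=[u[0],u[1],.074,a+np.pi] if up else [o[0],o[1],0,a]
        uv=(proj(f,T(p,b))-[x0,y0]+.5)*7.2-.5;cv2.polylines(im,[uv.round().astype(int)],True,c,1)
    cv2.imwrite("pics/"+nm,im)
E
```

```text
(no output)
```

View pics/so2.png

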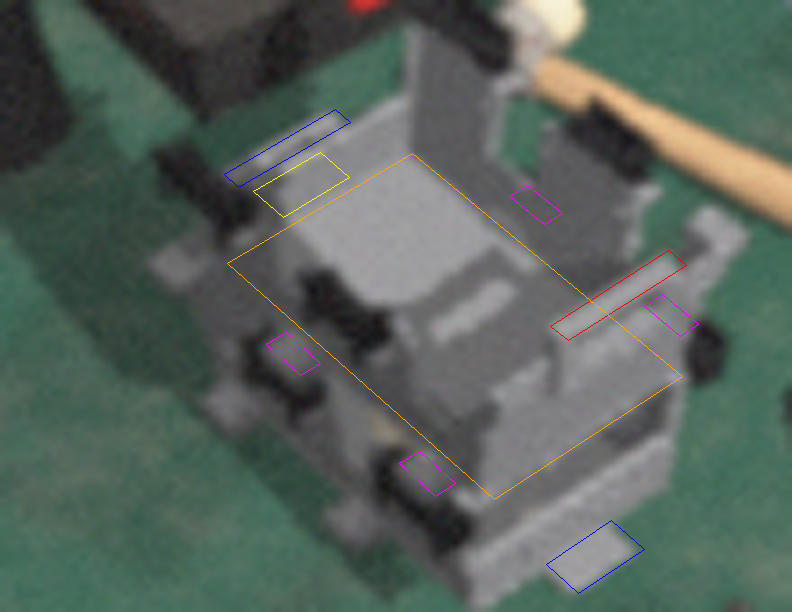

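View pics/to2.png

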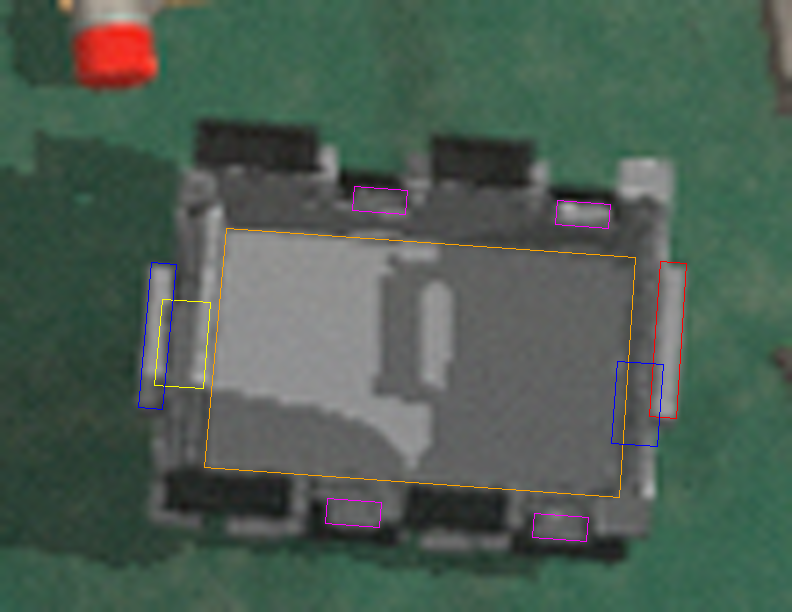

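```bash
python3 -c "
from station import order
print(order.close_job())"
```

```text
the job is handed in; nothing more can be done
None
```

The job is done and handed in at about 36 s of the 72 s allowed. The hand-in gave no verdict.

**What I did:**
- I lifted the upper tote out and stood it on the free bench in front of the vice.
- I stood the grease pot upright on the floor of the lower tote. The pot met the floor at about the expected height.
- I turned the upper tote half a turn and set it on the rails about 21 mm short.
- I slid it along with little load on the lugs. Support went about 13 mm into the slide, and the stops were felt about 1.5 mm further on.
- I then lowered it 4 mm into the saddles in steps of 0.2 to 0.7 mm. I released it with the vertical force near zero and moved the arm clear.

**Last checks:**
- **Seating:** the scene and top pictures match the computed home pose: upper tote 74 mm above the lower, about 7.5 mm towards −x. That covers the lugs I could see and the handle bar. The wrist torque fell to zero on release.
- **Forces:** the largest vertical force read while setting down on the rails and in the saddles was about 5 N at the wrist, plus the tote's 4 N weight. That is about 9 N over the lugs, against the 15 N limit. The force was read only between moves, not continuously.
- **Other things:** in the last top picture the dowel pin stands where it was. The arm covered most of the kit box there, so I could not check it.

**Disagreements and limits:**
- My first estimate of the lower tote's pose was about 0.8° and 2 mm off sideways when checked against the rail edges. I corrected it before setting down.
- The side force readings showed up to 3 N, partly arm give.
- The tongue is hidden under the loop bar, so I inferred that it went through from the position and did not see it.

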